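# Stand the serving utensils in the caddy

## Task

Swing the caddy's wire carrying handle, which stands up in the way across its mouth, all the way down against either long side. Then stand the turner and the serving spoon in the caddy handle-down, one in each of the two end compartments. Leave the caddy standing where it is with its bottle in the middle compartment, and do not shift or knock over the grater, the jar or the bowls.

Things in the scene. Friction and masses are not known exactly. Their poses are not given: they have to be found in the camera images.
- caddy: White perforated-steel utensil caddy, about 1 kg, loose on the table. Origin: centre of its underside; z up. Outside 78 (x) by 192 (y) mm, rim 120 mm high, on a flat foot plate 106 by 212 mm. Three compartments in a row along y, centred at y = -63, 0, +63 mm, each 72 (x) by 60 (y) mm inside; walls 3 mm, floor 5 mm above the table. The squeeze bottle stands in the middle one. Its x axis points roughly away from the robot (within 0.45 rad).
- bail (a joint): Hinge of the caddy's wire handle (bail), 0 = standing straight up. Positive: it leans to the caddy's +x side, negative: to -x; it hangs against that side at about 2.65 or -2.65. Hinge axis: parallel to the caddy's y through (x 0, z 108 mm) of the caddy. Light friction holds it within about 0.4 rad of upright; pushed farther over it falls down by itself. A push of under 1 N moves it.
- bail_grip (a point): Middle of the bail's top bar, 100 mm from its hinge axis: a wooden grip 12 mm thick and 100 mm long on a 5 mm steel wire, parallel to the caddy's y. The wire's legs run outside the caddy's ends, at y = +-103 mm.
- turner: Slotted turner lying flat, 195 mm long, about 0.1 kg: black handle 115 mm long, 17 mm wide, 16 mm thick, and a flat steel blade 60 mm wide, 66 mm long, 4 mm thick. Origin on the table under it, 98 mm from the handle's end; x points from handle to blade, z up as it lies. The handle spans x = -98 to +17 mm, the neck to +31, the blade to +97; it balances near x = -9 mm. It starts with the handle's end towards the robot.
- turner_end (a point): Centre of the end of the turner's handle, 8 mm above the table as it lies; x axis along the turner towards the blade (up when it stands handle-down).
- spoon: Serving spoon lying flat, 195 mm long, about 0.1 kg: the same black handle (115 by 17 by 16 mm) and an oval steel bowl 77 mm long, 55 mm wide, 18 mm deep. Origin on the table under it, 98 mm from the handle's end; x points from handle to bowl, z up as it lies. The handle spans x = -98 to +17 mm, the bowl +20 to +97; it balances near x = -9 mm. It starts with the handle's end towards the robot.
- spoon_end (a point): Centre of the end of the spoon's handle, 8 mm above the table as it lies; x axis along the spoon towards the bowl (up when it stands handle-down).
- bottle: Clear squeeze bottle standing in the caddy's middle compartment: 48 mm diameter, 144 mm high with its grey nozzle. Origin: centre of its underside.
- grater: Steel box grater with a black bow handle, 92 by 110 mm, 211 mm high, to one side; leave it. Origin: centre of its underside.
- jar: Glass jar with a steel lid, 72 mm diameter, 105 mm high; leave it. Origin: centre of its underside.
- bowls: Nest of white bowls, 140 mm diameter, 78 mm high; leave it. Origin: centre of its underside.

How it is judged:
By the outcome, as a careful person would: the job done as asked, in the order asked, and still so for the second after the job is handed in, with the robot touching nothing.
It also fails if it takes over 72 s, if anything falls off the work surface, if the arm or the gripper's body presses on something with over 40 N, if the wrist force passes 120 N, or if a joint passes its speed limit or range.

## Robot

A 6-joint arm with a two-finger parallel gripper is mounted at the origin on the work surface. World frame = base frame: x ahead of the robot, y to its left, z up, the work surface at z = 0. Lengths are in mm, angles in rad, forces in N, time in s.
With the tool pointing down it reaches from about 350 to 975 mm from the base axis. Payload 7.1 kg.
Tool frame: the origin (TCP) lies on the centre line of the jaws, within the pads' length; the fingertips stand 8 mm ahead of it and the grasp point (between the pads) lies 11 mm behind it; z points along the fingers, x is the direction in which the jaws open and shut, and the axes are right-handed (so a half turn about z gives the same grasp; the last joint's range is limited). The gripper opens to 88 mm and grips with 3 to 60 N. Pads are 20 mm wide; open, the fingers measure 115 mm over their backs; the gripper's body (75 mm by 178 mm) begins 61 mm behind the grasp point.
Start: joints at [1.168, 0.423, 1.63, -0, 1.089, -0.019], TCP at [233.997, 579.526, 230.675] pointing down, gripper open.
Joint ranges: [-3, 3], [-0.9, 2.11], [0.09, 2.58], [-1.31, 4.45], [0.11, 2.69], [-2.54, 2.54]. Speed limits (rad/s): [2.39, 2.39, 3.01, 3.14, 3.14, 3.14].

## Interface

Orientations are given as a rotation vector (axis times angle).
In Python, from workcell import ctrl gives the robot as it stands.
- The arm moves only by the shell command python3 -m handwheel 'ROWS'. ROWS is JSON, a list of rows, each a list of 3 entries, a list of its own where there are three numbers: the turn, a rotation vector about the tool's x, y, z in rad, then the shift along the tool's x, y, z in mm, then the opening, from 0 (shut) to 1 (fully open). In form: [[[ax, ay, az], [tx, ty, tz], jaw], ...]. A call has exactly 10 rows; each row shifts and turns the pose as measured when the row begins, along the tool's axes as they then stand; what a row does not reach is not made up. A row lasts 1/12 s, in which the tool goes at most 41.7 mm and 7.16 degrees, less where a joint would pass 70% of its speed; a pose out of reach is approached as far as the arm can. A call with a gripper value outside its range is refused whole. The fingers move at their own pace and stop on an object; the grip force is fixed at half the most. Time passes only in rows, so rows that do not move let the fingers close, or fill a call up. It gives the time, the measured TCP pose, the force and the opening at its end, in the units of the state.
- ctrl.get_obs(): the state, without advancing time (a new reading comes with each control period).
- ctrl.get_image(name): name is "scene" or "top" or "wrist"; returns a dict with "pixels" (384x512x3 uint8, red, green, blue), "camera_matrix" (3x3 intrinsics, pixels), "rvec" (rotation vector, rad) and "tvec" (3), from world to camera coordinates, as OpenCV has them. Camera axes: x right, y down, z forward; pixel columns grow to the right and rows downward; lengths in mm; the calibration is good to about 2 mm. A picture is of the moment at which its call begins. There is no depth.
- ctrl.close_job(): hands the job in, once; it reports no verdict.
Trained networks look in a picture, given as the dict that the camera call returned (one of the last four; its "shot" number tells which), for a name from the list of things; names that differ only in an ending like _2 or _b are one class to them, and where a whole thing is asked for, a point or a joint stands for the part that bears it (a point fixed in the world has none). Each returns a list of dicts, best first, with "score" (0 to 1); they miss things now and then, are a little off and sometimes report something else, mostly with a low value. They report only what shows in the picture. A call takes as long as a camera call.
- ctrl.look_for(picture, query): "position" ([x, y, z] in mm, in the coordinates of the camera as it stood for that picture, good to about 4 mm: the middle of the surface that is visible of it).
- ctrl.spot_point(picture, query): "position" ([x, y, z] in mm, in the coordinates of the camera as it stood for that picture, good to about 4 mm: a listed point, or the origin of a listed thing).
The state is a dict: "t": time; "qpos": joint angles; "qvel": joint speeds; "joint_torque": joint torques, N m; "ee_pos": TCP position; "orientation": TCP orientation; "ft_force": force on the tool from outside, world axes, zero at the start; "moment": the same for the moment, N m; "width": finger opening in mm.
Only numpy, scipy, OpenCV 4.12 (cv2) and the standard library are available. Lean on these libraries where they do the work, as an engineer would, in place of code of your own. Each camera call takes 0.05 s, during which the arm holds its last target.

## Working session

There is one attempt and no reset: what is moved stays moved. The work goes in short steps, Python scripts to look and compute and a shell command to move; the robot and the scene stay as the last step left them, time stands still between calls to the robot, and variables do not carry over. Pictures are saved under pics/ and viewed, and the job is handed in when it is done.

```bash
mkdir -p pics; ls; cat > h.py <<'E'
import numpy as np, cv2
from scipy.spatial.transform import Rotation as R
from workcell import ctrl
def shot(name,fn=None):
    p=ctrl.get_image(name)
    if fn: cv2.imwrite('pics/'+fn,p['pixels'][:,:,::-1])
    return p
def c2w(p,x):
    r=R.from_rotvec(np.ravel(p['rvec'])).as_matrix(); return r.T@(np.array(x)-np.ravel(p['tvec']))
def w2p(p,X):
    q,_=cv2.projectPoints(np.array(X,float).reshape(-1,3),np.array(p['rvec'],float),np.array(p['tvec'],float),np.array(p['camera_matrix'],float),None); return q.reshape(-1,2)
def find(p,q,f='spot_point',n=2):
    r=getattr(ctrl,f)(p,q)
    for d in r[:n]: print(q,f[:4],round(d['score'],2),np.round(c2w(p,d['position']),1),np.round(w2p(p,c2w(p,d['position']))[0]))
    return r
E
python3 - <<'E'
from h import *
for n in ['scene','top','wrist']:
    p=shot(n,n+'0.png')
    print(n)
    if n!='wrist':
        for q in ['caddy','bail_grip','turner','turner_end','spoon','spoon_end','bottle','grater','jar','bowls']: find(p,q)
print({k:np.round(v,3) for k,v in ctrl.get_obs().items()})
E
```

```text
pics
scene
caddy spot 0.8 [547.8   3.9  -2.8] [256. 216.]
caddy spot 0.27 [ 523.6 -554.1   -2.7] [152. 333.]
bail_grip spot 0.47 [531.6   6.6 202.2] [253. 175.]
turner spot 0.96 [ 481.3 -313.7   -7. ] [189. 270.]
turner_end spot 0.74 [ 387.4 -303.1    7.1] [169. 253.]
spoon spot 0.53 [534.7 344.8   4.6] [296. 160.]
spoon_end spot 0.6 [429.7 329.7   8.4] [273. 152.]
bottle spot 0.63 [549.3   5.7   5.7] [256. 214.]
grater spot 0.89 [ 5.205e+02 -5.506e+02 -4.000e-01] [152. 332.]
jar spot 0.76 [ 735.9 -295.2   -5.5] [256. 302.]
jar spot 0.21 [547.4   5.2   6.8] [256. 214.]
bowls spot 0.85 [503.3 570.1  -0. ] [314. 128.]
top
caddy spot 0.64 [557.7   7.7  -3.9] [251. 199.]
bail_grip spot 0.57 [533.9   5.8 201.9] [251. 199.]
bail_grip spot 0.34 [555.4   8.5   4.6] [251. 199.]
turner spot 0.81 [ 481.8 -312.2    2.7] [333. 216.]
turner_end spot 0.68 [ 386.7 -303.8    8.2] [332. 240.]
spoon spot 0.6 [535.4 344.5   4.2] [165. 207.]
spoon_end spot 0.85 [439.3 328.9   6.3] [169. 231.]
spoon_end spot 0.41 [ 480.2 -315.4    3.1] [334. 216.]
bottle spot 0.6 [554.6   9.4   5.1] [250. 200.]
grater spot 0.58 [ 525.1 -556.    -0.6] [394. 203.]
jar spot 0.88 [ 743.2 -298.8    0.8] [326. 151.]
bowls spot 0.91 [509.6 569.5   2.7] [108. 215.]
bowls spot 0.25 [ 742.8 -298.2    1. ] [326. 151.]
wrist
{'t': np.float64(1.15), 'qpos': array([ 1.168,  0.423,  1.63 , -0.   ,  1.089, -0.019]), 'qvel': array([ 0.   ,  0.001, -0.001,  0.   ,  0.001, -0.   ]), 'joint_torque': array([ 1.0000e-03, -5.4457e+01, -2.7406e+01,  6.4000e-02,  1.7000e-02,
       -0.0000e+00]), 'ee_pos': array([234.   , 579.531, 230.688]), 'orientation': array([2.604, 1.757, 0.   ]), 'ft_force': array([-0.376, -1.023,  0.415]), 'moment': array([-0.02 , -0.002, -0.007]), 'width': np.float64(87.693)}
```

View pictures.

View pics/scene0.png

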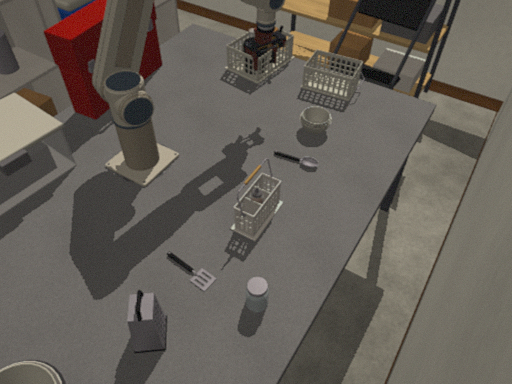

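View pics/top0.png

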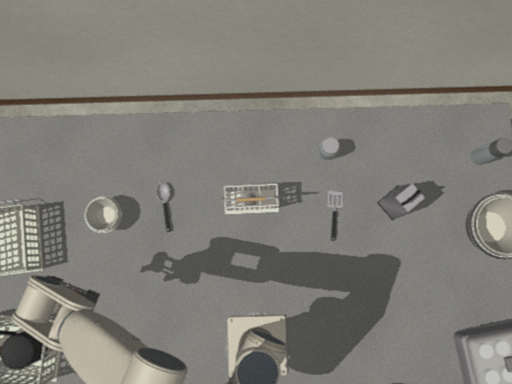

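View pics/wrist0.png

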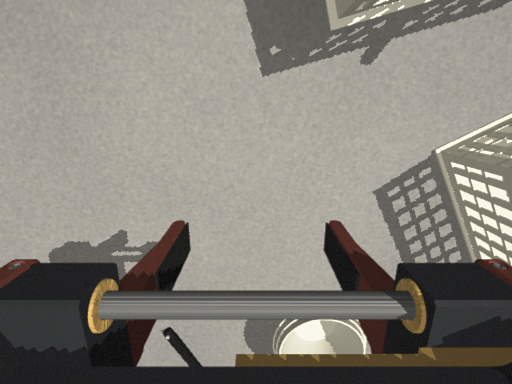

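```bash
python3 - <<'E'
from h import *
p=shot('top'); im=p['pixels'][170:230,200:360,::-1]
cv2.imwrite('pics/topz.png',cv2.resize(im,(800,300),interpolation=cv2.INTER_CUBIC))
q=shot('scene'); im=q['pixels'][140:260,200:320,::-1]
cv2.imwrite('pics/scz.png',cv2.resize(im,(600,600),interpolation=cv2.INTER_CUBIC))
import pickle; pickle.dump((p,q),open('c.pkl','wb'))
for n in (p,q):
    print(np.round(c2w(n,[0,0,0])))
E
```

```text
[ 352.   -5. 1764.]
[1087. -890. 1283.]
```

View pics/topz.png

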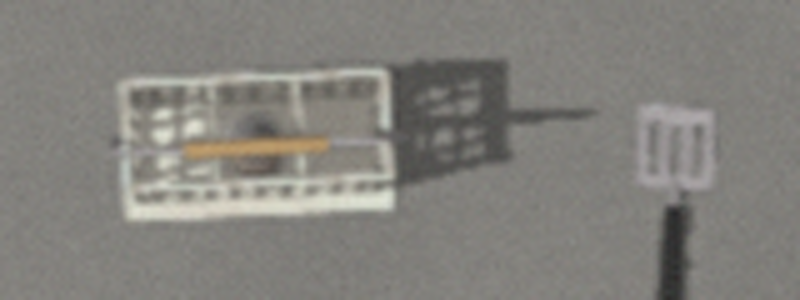

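View pics/scz.png

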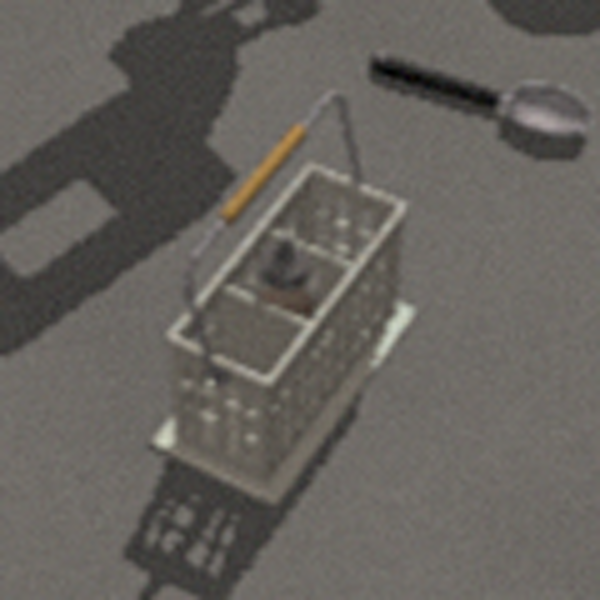

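```bash
cat > fit.py <<'E'
from h import *
import pickle
from scipy.optimize import least_squares
p,q=pickle.load(open('c.pkl','rb'))
sc=np.array([(172,335),(272,382),(405,203),(310,168)],float); sc=(sc+.5)/5-.5+[200,140]
tp=np.array([(122,81),(389,70),(393,183),(126,190)],float); tp=(tp+.5)/5-.5+[200,170]
# local corners
A=[(-39,-96,120),(39,-96,120),(39,96,120),(-39,96,120)]
B=[(39,96,120),(39,-96,120),(-39,-96,120),(-39,96,120)]
def W(v,P):
    c,s=np.cos(v[2]),np.sin(v[2]); P=np.array(P,float)
    return np.c_[v[0]+c*P[:,0]-s*P[:,1],v[1]+s*P[:,0]+c*P[:,1],P[:,2]]
for use in ('both','scene','top'):
    f=lambda v: np.concatenate([(w2p(q,W(v,A))-sc).ravel()*(use!='top'),(w2p(p,W(v,B))-tp).ravel()*(use!='scene')])
    r=least_squares(f,[553,6,0.05]); print(use,np.round(r.x,3),np.round(f(r.x),1))
E
python3 fit.py
```

```text
both [5.54348e+02 6.54300e+00 1.80000e-02] [-0.   0.8 -0.5  0.6  0.2  1.1  0.6  0.1  0.2  1.  -1.1  0.8 -0.8 -0.8
  0.2  0.2]
scene [5.52578e+02 8.98400e+00 3.10000e-02] [ 0.2  0.3 -0.2 -0.1 -0.1  0.2  0.1 -0.6 -0.   0.  -0.   0.  -0.  -0.
 -0.   0. ]
top [5.55478e+02 5.10600e+00 6.00000e-03] [-0.   0.  -0.   0.   0.   0.   0.   0.   0.7  0.4 -0.6  0.8 -0.6 -0.8
  0.5 -0.4]
```

```bash
python3 -m handwheel '[[[0,0,0],[-28,27,0],0],[[0,0,0],[-28,27,0],0],[[0,0,0],[-28,27,0],0],[[0,0,0],[-28,27,0],0],[[0,0,0],[-28,27,0],0],[[0,0,0],[-28,27,0],0],[[0,0,0],[-28,27,0],0],[[0,0,0],[-28,27,0],0],[[0,0,0],[-28,27,0],0],[[0,0,0],[-28,27,0],0]]'; python3 -c "
from h import *
print({k:np.round(v,3) for k,v in ctrl.get_obs().items()})"
```

```text
t: 2.08
ee_pos: [383.1, 212.3, 230.1]
orientation: [-2.591, -1.771, -0.011]
ft_force: [0.4, 0.1, -0.3]
width: 24.5
{'t': np.float64(2.083), 'qpos': array([ 0.476,  0.142,  2.03 ,  0.005,  0.963, -0.726]), 'qvel': array([-1.1  , -0.122,  0.141,  0.004, -0.036, -1.103]), 'joint_torque': array([  7.851, -34.483, -23.595,   0.102,   0.286,   1.524]), 'ee_pos': array([383.061, 212.3  , 230.084]), 'orientation': array([-2.591, -1.771, -0.011]), 'ft_force': array([ 0.446,  0.071, -0.304]), 'moment': array([ 0.004, -0.003,  0.048]), 'width': np.float64(24.539)}
```

```bash
python3 -m handwheel '[[[0,0,0],[-27,25,0],0],[[0,0,0],[-27,25,0],0],[[0,0,0],[-27,25,0],0],[[0,0,0],[-27,25,0],0],[[0,0,0],[-27,25,0],0],[[0,0,0],[-27,25,0],0],[[0,0,0],[0,0,16],0],[[0,0,0],[0,0,16],0],[[0,0,0],[0,0,16],0],[[0,0,0],[0,0,0],0]]'; python3 -c "
from h import *
print({k:np.round(v,3) for k,v in ctrl.get_obs().items() if k in ('qpos','orientation','t')})
p=shot('wrist','w1.png')
find(p,'bail_grip')
find(p,'caddy')"
```

```text
t: 2.92
ee_pos: [472.4, -13.1, 183.9]
orientation: [2.6, 1.755, 0.028]
ft_force: [-0.6, 0.4, 0.0]
width: 0.0
{'t': np.float64(2.917), 'qpos': array([-0.057,  0.261,  2.008,  0.009,  0.855, -1.251]), 'orientation': array([2.6  , 1.755, 0.028])}
bail_grip spot 0.69 [ 5.56e+02  5.80e+00 -3.00e-01] [291. 222.]
caddy spot 0.87 [558.3  10.9  -2.5] [295. 221.]
```

View pics/w1.png

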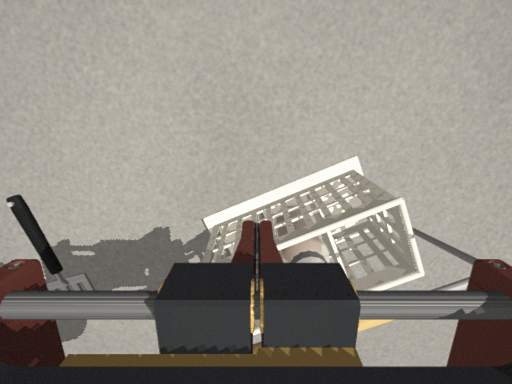

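```bash
python3 -m handwheel '[[[0,0,0],[10,19,0],0],[[0,0,0],[10,19,0],0],[[0,0,0],[10,19,0],0],[[0,0,0],[10,19,0],0],[[0,0,0],[10,19,0],0],[[0,0,0],[10,19,0],0],[[0,0,0],[0,8,0],0],[[0,0,0],[0,0,0],0],[[0,0,0],[0,0,0],0],[[0,0,0],[0,0,0],0]]'; python3 -c "
from h import *
print({k:np.round(v,3) for k,v in ctrl.get_obs().items() if k in ('qpos','orientation','t')})
p=shot('scene'); im=p['pixels'][120:240,190:350,::-1]
cv2.imwrite('pics/s2.png',cv2.resize(im,(800,600),interpolation=cv2.INTER_CUBIC))
find(p,'bail_grip')"
```

```text
t: 3.9
ee_pos: [616.0, 2.6, 200.6]
orientation: [2.585, 1.761, 0.047]
ft_force: [-0.9, -0.4, -0.7]
width: 0.5
{'t': np.float64(3.9), 'qpos': array([-0.018,  0.431,  1.696,  0.008,  0.982, -1.219]), 'orientation': array([2.585, 1.761, 0.047])}
bail_grip spot 0.59 [648.7   8.8  74.1] [281. 213.]
```

View pics/s2.png

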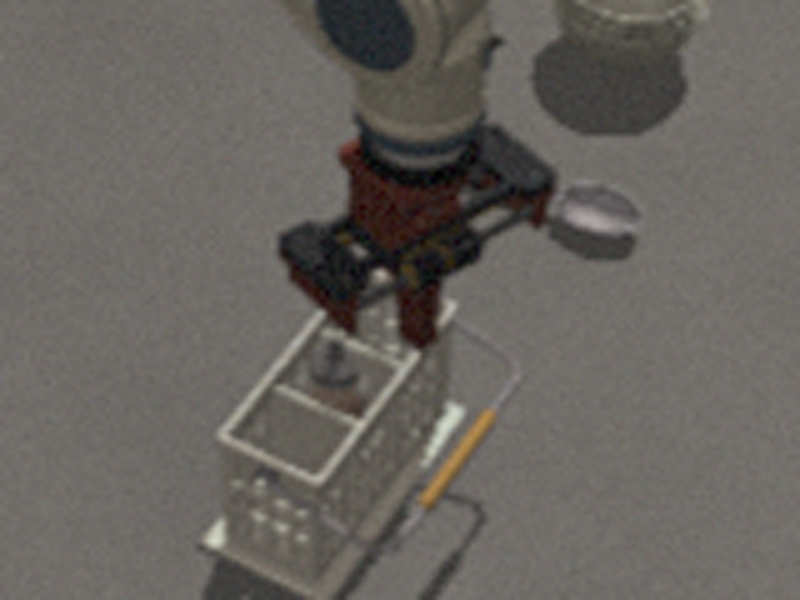

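```bash
cat > kin.py <<'E'
import numpy as np
from scipy.spatial.transform import Rotation as R
from scipy.optimize import least_squares
D=[([1.168,.423,1.63,0,1.089,-.019],[234,579.53,230.69],[2.604,1.757,0]),
([.476,.142,2.03,.005,.963,-.726],[383.06,212.3,230.08],[-2.591,-1.771,-.011]),
([-.057,.261,2.008,.009,.855,-1.251],[472.4,-13.1,183.9],[2.6,1.755,.028]),
([-.018,.431,1.696,.008,.982,-1.219],[616,2.6,200.6],[2.585,1.761,.047])]
def fk(q,k):
    a,L1,e,L2,h,T=k
    Ry=lambda t:R.from_euler('y',t); Rz=lambda t:R.from_euler('z',t)
    r=Rz(q[0]); p=r.apply([a,0,h]); r=r*Ry(q[1]); p=p+r.apply([0,0,L1]); r=r*Ry(q[2]); p=p+r.apply([e,0,L2]); r=r*Rz(q[3])*Ry(q[4]); p=p+r.apply([0,0,T]); r=r*Rz(q[5])
    return p,r
if __name__=='__main__':
    def f(k): return np.concatenate([fk(q,k)[0]-p for q,p,o in D]+[(np.array(k)-[0,400,0,400,350,250])*1e-3])
    s=least_squares(f,[0,400,0,400,350,250]); print(np.round(s.x,1)); print(np.round(s.fun[:12],1))
    for q,p,o in D:
        print(np.round((fk(q,s.x)[1].inv()*R.from_rotvec(o)).as_rotvec(),3))
E
python3 kin.py
```

```text
[ 16.8 529.  128.5 503.6 838.1 742.5]
[ 9.1 -8.9 -0.1  5.9 -8.3 -1.6 -3.3 -8.6  0.7  5.9 -8.9  1. ]
[-0.    -0.     3.141]
[ 0.    -0.     3.142]
[ 0.000e+00 -1.000e-03 -3.141e+00]
[-1.000e-03 -0.000e+00 -3.141e+00]
```

```bash
cat >> h.py <<'E'
def des(az,tilt=0,dirn=0):
    "tool down with tool x at azimuth az(rad)"
    x=np.array([np.cos(az),np.sin(az),0]); z=np.array([0,0,-1.]); y=np.cross(z,x)
    return R.from_matrix(np.c_[x,y,z])
def plan(Rd,P,n_t=None):
    o=ctrl.get_obs(); Rc=R.from_rotvec(o['orientation']); d=np.array(P)-o['ee_pos']
    tv=(Rc.inv()*Rd).as_rotvec()
    print('t',np.round(o['t'],2),'pos',np.round(o['ee_pos'],1),'w',np.round(o['width'],1),'F',np.round(o['ft_force'],1),'q',np.round(o['qpos'],3))
    print('turn',np.round(tv,3),'rows>=',round(np.linalg.norm(tv)/.125,1),'shift cur',np.round(Rc.inv().apply(d),1),'shift after turn',np.round(Rd.inv().apply(d),1), 'rows>=',round(np.linalg.norm(d)/41.7,1))
E
python3 -c "
from h import *
plan(des(np.pi/2+.15),[538,345,200])"
```

```text
t 4.0 pos [615.6   2.5 200.4] w -0.0 F [-0.4  0.6  0.2] q [-0.018  0.431  1.697  0.008  0.982 -1.219]
turn [ 0.031 -0.009 -0.525] rows>= 4.2 shift cur [ 2.903e+02 -1.976e+02 -1.000e-01] shift after turn [350.2 -25.6   0.4] rows>= 8.4
```

```bash
python3 -m handwheel '[[[0.006,-0.002,-0.105],[10,-8,0],0.6],[[0.006,-0.002,-0.105],[12,-6,0],0.6],[[0.006,-0.002,-0.105],[14,-5,0],0.6],[[0.006,-0.002,-0.105],[15,-3,0],0.6],[[0.006,-0.002,-0.105],[15,-2,0],0.6],[[0,0,0],[35,-2,0],0.6],[[0,0,0],[35,-2,0],0.6],[[0,0,0],[35,-2,0],0.6],[[0,0,0],[35,-2,0],0.6],[[0,0,0],[35,-2,0],0.6]]'; python3 -c "
from h import *
plan(des(np.pi/2+.15),[538,345,200])
p=shot('scene'); im=p['pixels'][140:260,200:320,::-1]
cv2.imwrite('pics/s3.png',cv2.resize(im,(600,600),interpolation=cv2.INTER_CUBIC))
find(p,'bail_grip')
p=shot('wrist','w3.png'); find(p,'spoon'); find(p,'spoon_end')"
```

```text
t: 4.83
ee_pos: [552.5, 243.0, 200.9]
orientation: [-2.03, -2.397, 0.009]
ft_force: [0.9, 0.7, 0.6]
width: 52.7
t 4.83 pos [552.5 243.  200.9] w 52.7 F [0.9 0.7 0.6] q [ 0.396  0.429  1.698 -0.002  1.02  -1.339]
turn [-0.005  0.003  0.015] rows>= 0.1 shift cur [103.    2.4   0.6] shift after turn [103.    0.9   0.9] rows>= 2.5
bail_grip spot 0.56 [602.5   5.6  15.4] [269. 218.]
spoon spot 0.74 [531.4 341.2   1.9] [331. 167.]
spoon_end spot 0.89 [439.4 329.9   7.4] [342.  92.]
spoon_end spot 0.62 [532.5 342.2   3.2] [332. 169.]
```

View pics/s3.png

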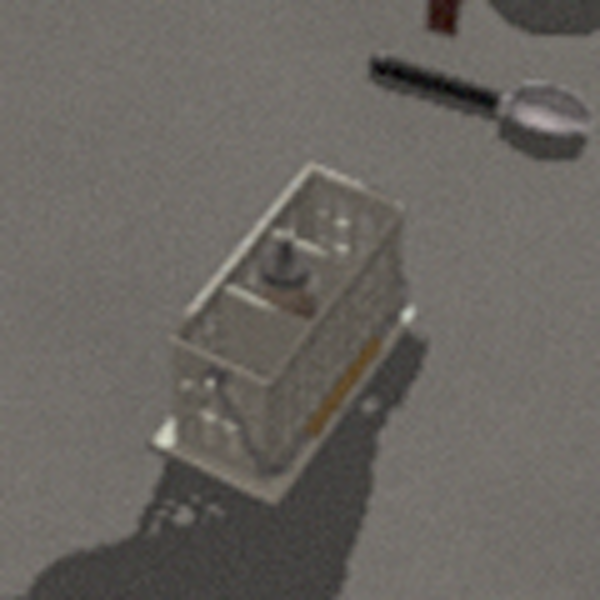

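View pics/w3.png

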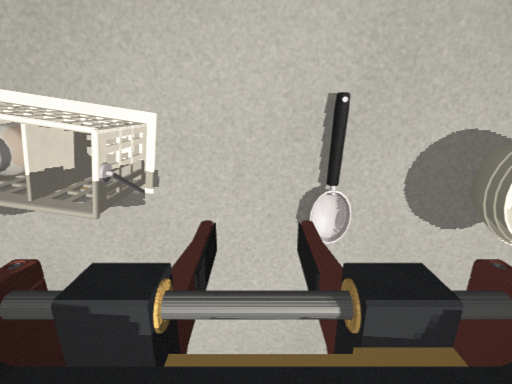

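```bash
cat > kin.py <<'E'
import numpy as np
from scipy.spatial.transform import Rotation as R
from scipy.optimize import least_squares
D=[([1.168,.423,1.63,0,1.089,-.019],[234,579.53,230.69]),
([.476,.142,2.03,.005,.963,-.726],[383.06,212.3,230.08]),
([-.057,.261,2.008,.009,.855,-1.251],[472.4,-13.1,183.9]),
([-.018,.431,1.697,.008,.982,-1.219],[615.6,2.5,200.4]),
([.396,.429,1.698,-.002,1.02,-1.339],[552.5,243,200.9])]
LIM=np.array([[-3,3],[-.9,2.11],[.09,2.58],[-1.31,4.45],[.11,2.69],[-2.54,2.54]])
def fk(q,k):
    a,L1,e,L2,h,T,d=k
    Ry=lambda t:R.from_euler('y',t); Rz=lambda t:R.from_euler('z',t)
    r=Rz(q[0]); p=r.apply([a,d,h]); r=r*Ry(q[1]); p=p+r.apply([0,0,L1]); r=r*Ry(q[2]); p=p+r.apply([e,0,L2]); r=r*Rz(q[3])*Ry(q[4]); p=p+r.apply([0,0,T]); r=r*Rz(q[5]+np.pi)
    return p,r
def fit(D,prior,w):
    f=lambda k: np.concatenate([fk(q,k)[0]-p for q,p in D]+[(np.array(k)-prior)*w])
    return least_squares(f,prior)
def ik(P,Rd,k,q0):
    f=lambda q: np.concatenate([(fk(q,k)[0]-P)/100,(fk(q,k)[1].inv()*Rd).as_rotvec()])
    s=least_squares(f,np.clip(q0,LIM[:,0]+.01,LIM[:,1]-.01),bounds=(LIM[:,0],LIM[:,1])); return s.x,np.linalg.norm(s.fun)
def horiz(w,flip):
    "tool z horizontal at azimuth w; tool y up or down"
    z=np.array([np.cos(w),np.sin(w),0]); y=np.array([0,0,1.])*flip; x=np.cross(y,z); return R.from_matrix(np.c_[x,y,z])
E
python3 - <<'E'
from kin import *
for T in (240,300):
  s=fit(D,np.array([0,450,0,450,350,T,8]),np.array([.02,.001,.02,.001,.001,1,.001])); k=s.x
  print(np.round(k,1),np.abs(s.fun[:15]).max().round(2))
  for nm,P,ws,pk,azs in (('spoon',[557,70,140],(-80,-90,-104,-115),[535,345,22],98.6),('turner',[557,-57,140],(70,80,90,104,115),[484,-314,22],84.)):
    for w in ws:
      for fl in (1,-1):
        qs=[ik(np.array(P)+11*np.array([np.cos(np.radians(w)),np.sin(np.radians(w)),0]),horiz(np.radians(w),fl),k,q0) for q0 in ([.5,.8,1.5,-1.1,2.2,0],[-.5,.8,1.5,1.1,2.2,0],[.5,.8,1.5,3.9,.9,0],[-.5,.8,1.5,-1.1,2.2,2])]
        for q,e in qs:
            if e<1e-3: print(nm,w,fl,np.round(q,2))
E
```

```text
[ -1.  566.1  70.3 481.1 240.  240.   12. ] 1.25
spoon -80 1 [ 0.5   0.88  1.78 -1.28  1.72  1.11]
spoon -80 1 [ 0.5   0.88  1.78 -1.28  1.72  1.11]
spoon -80 -1 [ 0.5   0.88  1.78 -1.28  1.72 -2.03]
spoon -80 -1 [ 0.5   0.88  1.78 -1.28  1.72 -2.03]
spoon -90 1 [ 0.47  0.91  1.69 -1.16  1.81  1.08]
spoon -90 1 [ 0.47  0.91  1.69 -1.16  1.81  1.08]
spoon -90 -1 [ 0.47  0.91  1.69 -1.16  1.81 -2.06]
spoon -90 -1 [ 0.47  0.91  1.69 -1.16  1.81 -2.06]
spoon -104 1 [ 0.43  0.94  1.58 -1.    1.94  1.06]
spoon -104 1 [ 0.43  0.94  1.58 -1.    1.94  1.06]
spoon -104 1 [ 0.43  0.94  1.58 -1.    1.94  1.06]
spoon -104 -1 [ 0.43  0.94  1.58 -1.    1.94 -2.08]
spoon -104 -1 [ 0.43  0.94  1.58 -1.    1.94 -2.08]
spoon -115 1 [ 0.38  0.97  1.5  -0.87  2.04  1.07]
spoon -115 1 [ 0.38  0.97  1.5  -0.87  2.04  1.07]
spoon -115 1 [ 0.38  0.97  1.5  -0.87  2.04  1.07]
spoon -115 -1 [ 0.38  0.97  1.5  -0.87  2.04 -2.07]
spoon -115 -1 [ 0.38  0.97  1.5  -0.87  2.04 -2.07]
turner 70 1 [-0.54  0.86  1.88  1.4   1.64  1.97]
turner 70 1 [-0.54  0.86  1.88  1.4   1.64  1.97]
turner 70 1 [-0.54  0.86  1.88  1
[... 3321 characters left out ...]
  1.07  1.46  0.92  1.98  2.05]
turner 104 1 [-0.51  1.07  1.46  0.92  1.98  2.05]
turner 104 1 [-0.51  1.07  1.46  0.92  1.98  2.05]
turner 104 1 [-0.51  1.07  1.46  0.92  1.98  2.05]
turner 104 -1 [-0.51  1.07  1.46  0.92  1.98 -1.1 ]
turner 104 -1 [-0.51  1.07  1.46  0.92  1.98 -1.1 ]
turner 104 -1 [-0.51  1.07  1.46  0.92  1.98 -1.1 ]
turner 115 1 [-0.45  1.1   1.35  0.81  2.09  2.04]
turner 115 1 [-0.45  1.1   1.35  0.81  2.09  2.04]
turner 115 1 [-0.45  1.1   1.35  0.81  2.09  2.04]
turner 115 1 [-0.45  1.1   1.35  0.81  2.09  2.04]
turner 115 -1 [-0.45  1.1   1.35  0.81  2.09 -1.1 ]
turner 115 -1 [-0.45  1.1   1.35  0.81  2.09 -1.1 ]
turner 115 -1 [-0.45  1.1   1.35  0.81  2.09 -1.1 ]
```

```bash
cat >> h.py <<'E'
def px2w(p,uv,z):
    K=np.array(p['camera_matrix']); r=R.from_rotvec(np.ravel(p['rvec'])).as_matrix(); o=c2w(p,[0,0,0])
    d=r.T@np.linalg.inv(K)@np.array([uv[0],uv[1],1.]); return o+d*(z-o[2])/d[2]
E
python3 -c "
from h import *
p=shot('wrist'); im=p['pixels'][80:260,280:380,::-1]
cv2.imwrite('pics/w3z.png',cv2.resize(im,(400,720)[:2],interpolation=cv2.INTER_CUBIC)[:600])
for uv in ((343,97),(333,186),(330,243)): print(np.round(px2w(p,uv,8),1))
print(np.round(c2w(p,[0,0,0]),1))
plan(des(np.pi/2+.15),[538,345,200])"
```

```text
[446.2 328.    8. ]
[555.8 343.3   8. ]
[637.1 359.4   8. ]
[475.3 229.1 355. ]
t 5.13 pos [553.7 241.  200.7] w 52.5 F [0.4 0.  0.5] q [ 0.392  0.43   1.697 -0.003  1.02  -1.343]
turn [-0.005  0.003  0.015] rows>= 0.1 shift cur [105.2   1.6   0.3] shift after turn [105.2  -0.    0.7] rows>= 2.5
```

View pics/w3z.png

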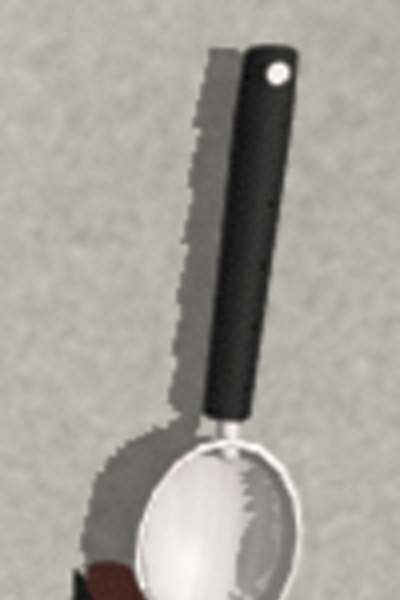

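```bash
python3 -c "
from h import *
p=shot('wrist')
a=px2w(p,(347,92),12);b=px2w(p,(336.6,184),16);print(a,b,np.linalg.norm(b-a),np.arctan2(b[1]-a[1],b[0]-a[0]))
u=(b-a)/np.linalg.norm(b-a); print(b-u*14)
az=np.arctan2(u[1],u[0])+np.pi/2
plan(des(az),np.r_[(b-u*14)[:2],60])"
```

```text
[440.75930032 329.71250588  12.        ] [551.03323221 344.03623932  16.        ] 111.27223100990882 0.12916908178357622
[537.15883577 342.23406221  15.49672978]
t 5.18 pos [554.  240.7 200.8] w 52.8 F [ 1.3  0.8 -0.1] q [ 0.391  0.43   1.697 -0.002  1.02  -1.343]
turn [-0.005  0.003  0.035] rows>= 0.3 shift cur [103.3   0.7 140.4] shift after turn [102.8  -3.6 140.8] rows>= 4.2
```

```bash
python3 -m handwheel '[[[0,0,0.005],[21,0,26],0.5],[[0,0,0.005],[21,0,26],0.5],[[0,0,0.005],[21,0,26],0.5],[[0,0,0.005],[20,0,26],0.5],[[0,0,0.005],[20,0,26],0.5],[[0,0,0],[0,0,10],0.5],[[0,0,0],[0,0,0],0.5],[[0,0,0],[0,0,0],0.5],[[0,0,0],[0,0,0],0.5],[[0,0,0],[0,0,0],0.5]]'; python3 -c "
from h import *
plan(des(np.pi/2+.135),[537.5,342.7,11])
p=shot('wrist','w4.png')"
```

```text
t: 6.02
ee_pos: [547.0, 331.5, 59.6]
orientation: [2.084, 2.345, -0.001]
ft_force: [0.4, -0.4, -0.2]
width: 44.3
t 6.02 pos [547.  331.5  59.6] w 44.3 F [ 0.4 -0.4 -0.2] q [ 0.528  0.664  1.682 -0.006  0.795 -1.156]
turn [ 0.003  0.004 -0.017] rows>= 0.1 shift cur [12.4 -8.2 48.6] shift after turn [12.4 -7.9 48.6] rows>= 1.2
```

View pics/w4.png

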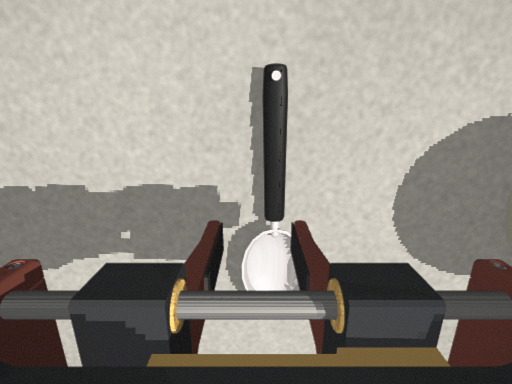

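```bash
python3 -c "
from h import *
p=shot('wrist')
a=px2w(p,(276,66),12);b=px2w(p,(275,219),14);print(a,b,np.linalg.norm(b-a),np.arctan2(b[1]-a[1],b[0]-a[0]))
u=(b-a)/np.linalg.norm(b-a); print(b-u*14)
az=np.arctan2(u[1],u[0])+np.pi/2
plan(des(az),np.r_[(b-u*14)[:2],11])"
```

```text
[440.76209344 332.31998022  12.        ] [550.48404311 346.67365948  14.        ] 110.67490386713004 0.13007998165689277
[536.60458858 344.85796773  13.74700678]
t 6.12 pos [547.2 331.9  60. ] w 44.4 F [-0.3  0.1 -0.2] q [ 0.529  0.664  1.681 -0.006  0.795 -1.156]
turn [ 0.004  0.003 -0.012] rows>= 0.1 shift cur [14.3 -9.2 48.9] shift after turn [14.3 -8.9 49. ] rows>= 1.2
```

```bash
python3 -m handwheel '[[[0,0,-0.003],[7,-4.5,0],0.5],[[0,0,-0.003],[6.5,-4.5,8],0.5],[[0,0,0],[0,0,14],0.5],[[0,0,0],[0,0,14],0.5],[[0,0,0],[0,0,11],0.5],[[0,0,0],[0,0,0],0.5],[[0,0,0],[0,0,0],0],[[0,0,0],[0,0,0],0],[[0,0,0],[0,0,0],0],[[0,0,0],[0,0,0],0]]'; python3 -c "
from h import *
plan(des(np.pi/2+.135),[537.5,342.7,11])"
```

```text
t: 6.95
ee_pos: [536.2, 345.2, 8.9]
orientation: [2.076, 2.351, 0.003]
ft_force: [0.2, -0.0, -0.1]
width: 21.0
t 6.95 pos [536.2 345.2   8.9] w 21.0 F [ 0.2 -0.  -0.1] q [ 0.555  0.739  1.692 -0.007  0.707 -1.134]
turn [ 0.005  0.003 -0.011] rows>= 0.1 shift cur [-2.6  1.  -2.1] shift after turn [-2.6  1.  -2.1] rows>= 0.1
```

```bash
python3 -m handwheel '[[[0,0,0],[0,0,-1],0],[[0,0,0],[0,0,0],0],[[0,0,0],[0,0,0],0],[[0,0,0],[0,0,-10],0],[[0,0,0],[0,0,-20],0],[[0,0,0],[0,0,-25],0],[[0,0,0],[0,0,-25],0],[[0,0,0],[0,0,-25],0],[[0,0,0],[0,0,-25],0],[[0,0,0],[0,0,-25],0]]'; python3 -c "
from h import *
plan(des(np.pi/2+.135),[537.5,342.7,11])
shot('wrist','w5.png')"
```

```text
t: 7.78
ee_pos: [532.4, 343.2, 170.5]
orientation: [2.078, 2.353, -0.011]
ft_force: [0.3, 0.8, -0.7]
width: 15.8
t 7.78 pos [532.4 343.2 170.5] w 15.8 F [ 0.3  0.8 -0.7] q [ 0.556  0.507  1.648 -0.005  0.991 -1.136]
turn [-0.003  0.006 -0.011] rows>= 0.1 shift cur [-1.000e-01  5.500e+00  1.595e+02] shift after turn [ -1.2   5.  159.5] rows>= 3.8
```

View pics/w5.png

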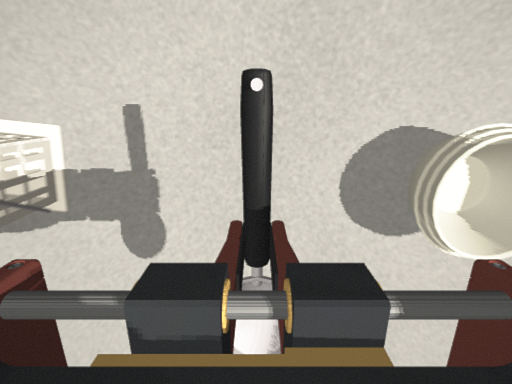

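```bash
cat > path.py <<'E'
from kin import *
from scipy.spatial.transform import Slerp
k=fit(D,np.array([0,450,0,450,350,300,8]),np.array([.02,.001,.02,.001,.001,1,.001])).x
def run(R0,P0,q0,segs):
    q=np.array(q0)
    for (Rd,P,n,how) in segs:
        tv=(R0.inv()*Rd).as_rotvec()
        for i in range(1,n+1):
            r=R0*R.from_rotvec(tv*i/n); p=P0+(P-P0)*i/n
            qn,e=ik(p,r,k,q); 
            print(i,np.round(p),np.round(qn,2),'e%.3f'%e,'vmax %.2f'%(np.abs(qn-q).max()*12), 'utx',np.round(r.apply([0,1,0]),2)); q=qn
        R0=Rd;P0=P
        print('turn tool',np.round(tv,3),'per row',np.round(tv/n,3))
    return q
E
python3 - <<'E'
from path import *
R0=R.from_rotvec([2.078,2.353,-.011]);P0=np.array([532.4,343.2,170.5]);q0=[.556,.507,1.648,-.005,.991,-1.136]
print(np.round(k,1))
run(R0,P0,q0,[(horiz(np.radians(-95),1),np.array([553,250,280.]),18,0)])
E
```

```text
[-3.000e-01  5.640e+02  7.580e+01  4.839e+02  3.080e+02  3.000e+02
  1.180e+01]
1 [534. 338. 177.] [ 0.59  0.49  1.66 -0.12  0.98 -0.96] e0.000 vmax 2.12 utx [1.   0.05 0.06]
2 [535. 333. 183.] [ 0.63  0.48  1.67 -0.24  0.99 -0.78] e0.000 vmax 2.14 utx [ 0.99 -0.02  0.13]
3 [536. 328. 189.] [ 0.67  0.48  1.67 -0.35  1.01 -0.61] e0.000 vmax 2.09 utx [ 0.98 -0.08  0.2 ]
4 [537. 322. 195.] [ 0.7   0.49  1.67 -0.45  1.05 -0.44] e0.000 vmax 1.97 utx [ 0.95 -0.14  0.28]
5 [538. 317. 201.] [ 0.74  0.51  1.66 -0.54  1.11 -0.29] e0.000 vmax 1.82 utx [ 0.92 -0.19  0.35]
6 [539. 312. 207.] [ 0.77  0.53  1.65 -0.62  1.18 -0.15] e0.000 vmax 1.65 utx [ 0.87 -0.23  0.43]
7 [540. 307. 213.] [ 0.79  0.55  1.63 -0.69  1.25 -0.03] e0.000 vmax 1.49 utx [ 0.82 -0.26  0.51]
8 [542. 302. 219.] [ 0.81  0.58  1.61 -0.74  1.33  0.08] e0.000 vmax 1.34 utx [ 0.76 -0.28  0.58]
9 [543. 297. 225.] [ 0.83  0.62  1.58 -0.79  1.42  0.18] e0.000 vmax 1.21 utx [ 0.7  -0.3   0.65]
10 [544. 291. 231.] [ 0.84  0.65  1.56 -0.83  1.51  0.27] e0.000 vmax 1.11 utx [ 0.63 -0.3   0.72]
11 [545. 286. 237.] [ 0.84  0.69  1.52 -0.86  1.59  0.36] e0.000 vmax 1.06 utx [ 0.55 -0.29  0.78]
12 [546. 281. 244.] [ 0.84  0.73  1.49 -0.88  1.68  0.44] e0.000 vmax 1.06 utx [ 0.47 -0.28  0.84]
13 [547. 276. 250.] [ 0.83  0.77  1.46 -0.91  1.77  0.51] e0.000 vmax 1.06 utx [ 0.39 -0.25  0.88]
14 [548. 271. 256.] [ 0.82  0.81  1.42 -0.93  1.86  0.58] e0.000 vmax 1.05 utx [ 0.31 -0.22  0.93]
15 [550. 266. 262.] [ 0.81  0.85  1.38 -0.95  1.95  0.65] e0.000 vmax 1.04 utx [ 0.23 -0.17  0.96]
16 [551. 260. 268.] [ 0.79  0.89  1.35 -0.96  2.03  0.72] e0.000 vmax 1.03 utx [ 0.15 -0.12  0.98]
17 [552. 255. 274.] [ 0.77  0.92  1.31 -0.97  2.12  0.78] e0.000 vmax 1.01 utx [ 0.07 -0.06  1.  ]
18 [553. 250. 280.] [ 0.74  0.95  1.27 -0.98  2.2   0.85] e0.000 vmax 0.99 utx [-0. -0.  1.]
turn tool [-1.099 -1.356  1.369] per row [-0.061 -0.075  0.076]
```

```bash
python3 -m handwheel '[[[-0.055,-0.068,0.069],[0,0,-12],0],[[-0.055,-0.068,0.069],[0,0,-12],0],[[-0.055,-0.068,0.069],[0,2,-12],0],[[-0.055,-0.068,0.069],[0,3,-11],0],[[-0.055,-0.068,0.069],[0,4,-10],0],[[-0.055,-0.068,0.069],[0,5,-9],0],[[-0.055,-0.068,0.069],[0,6,-8],0],[[-0.055,-0.068,0.069],[0,7,-8],0],[[-0.055,-0.068,0.069],[0,7,-7],0],[[-0.055,-0.068,0.069],[0,7,-6],0]]'; python3 -c "
from h import *
from kin import horiz
plan(horiz(np.radians(-95),1),[553,250,280])
print(R.from_rotvec(ctrl.get_obs()['orientation']).as_matrix().round(2))"
```

```text
t: 8.67
ee_pos: [553.8, 360.7, 303.7]
orientation: [2.029, 0.978, -0.01]
ft_force: [1.5, -0.5, -1.5]
width: 16.0
t 8.67 pos [553.8 360.7 303.7] w 16.0 F [ 1.5 -0.5 -1.5] q [ 0.884  0.617  1.397 -0.777  1.602  0.157]
turn [-0.541 -0.654  0.611] rows>= 8.4 shift cur [-62.6  18.7  92.4] shift after turn [  8.8 -23.7 110.3] rows>= 2.7
[[ 0.69  0.64  0.33]
 [ 0.63 -0.32 -0.7 ]
 [-0.34  0.7  -0.63]]
```

```bash
python3 -m handwheel '[[[-0.054,-0.065,0.061],[-3,2,6],0],[[-0.054,-0.065,0.061],[-3,2,6],0],[[-0.054,-0.065,0.061],[-3,2,6],0],[[-0.054,-0.065,0.061],[-3,2,6],0],[[-0.054,-0.065,0.061],[-2,2,8],0],[[-0.054,-0.065,0.061],[-2,2,8],0],[[-0.054,-0.065,0.061],[-1,0,10],0],[[-0.054,-0.065,0.061],[0,0,10],0],[[-0.054,-0.065,0.061],[0,0,10],0],[[-0.054,-0.065,0.061],[0,0,10],0]]'; python3 -c "
from h import *
from kin import horiz
plan(horiz(np.radians(-95),1),[553,69.5,260])
print(R.from_rotvec(ctrl.get_obs()['orientation']).as_matrix().round(2))
p=shot('scene','s6.png');shot('wrist','w6.png')"
```

```text
t: 9.5
ee_pos: [555.2, 283.1, 303.8]
orientation: [1.558, -0.115, -0.05]
ft_force: [0.0, -0.0, -0.7]
width: 16.1
t 9.5 pos [555.2 283.1 303.8] w 16.1 F [ 0.  -0.  -0.7] q [ 0.768  0.968  1.182 -1.     2.273  0.832]
turn [ 0.009  0.018 -0.042] rows>= 0.4 shift cur [ 18.3 -46.4 212.3] shift after turn [ 16.4 -43.8 213. ] rows>= 5.2
[[ 0.99 -0.04 -0.11]
 [-0.1   0.01 -0.99]
 [ 0.04  1.    0.01]]
```

View pics/s6.png

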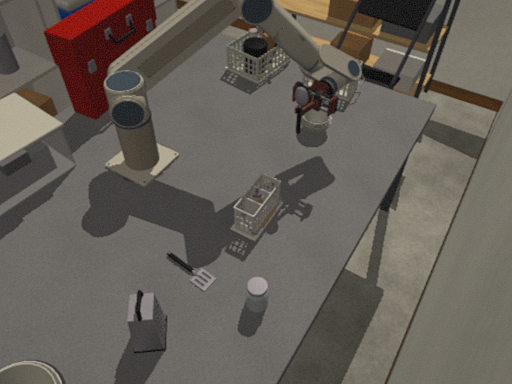

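View pics/w6.png

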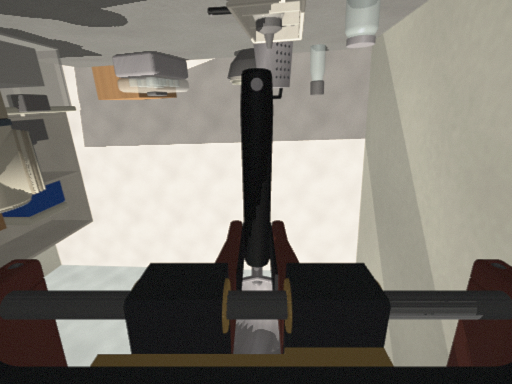

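```bash
python3 -m handwheel '[[[0.004,0.009,-0.021],[0,0,15],0],[[0.004,0.009,-0.021],[2,-5,28],0],[[0,0,0],[2,-6,33],0],[[0,0,0],[2,-6,33],0],[[0,0,0],[2,-6,33],0],[[0,0,0],[2,-6,30],0],[[0,0,0],[2,-6,22],0],[[0,0,0],[2,-5,12],0],[[0,0,0],[1,-4,5],0],[[0,0,0],[0,0,0],0]]'; python3 -c "
from h import *
from kin import horiz
plan(horiz(np.radians(-95),1),[553,69.5,260])
print(R.from_rotvec(ctrl.get_obs()['orientation']).as_matrix().round(3))
p=shot('scene'); im=p['pixels'][120:240,190:350,::-1]
cv2.imwrite('pics/s7.png',cv2.resize(im,(800,600),interpolation=cv2.INTER_CUBIC));q=shot('wrist','w7.png')
find(p,'spoon_end');find(q,'spoon_end');find(q,'caddy');find(p,'caddy')"
```

```text
t: 10.43
ee_pos: [553.8, 69.6, 259.2]
orientation: [1.604, -0.04, -0.062]
ft_force: [0.1, 0.5, -1.5]
width: 15.7
t 10.43 pos [553.8  69.6 259.2] w 15.7 F [ 0.1  0.5 -1.5] q [ 0.556  0.847  1.577 -1.056  1.937  0.946]
turn [-0.033 -0.023  0.015] rows>= 0.3 shift cur [-0.8  0.8  0.1] shift after turn [-0.8  0.8  0.1] rows>= 0.0
[[ 0.998  0.012 -0.065]
 [-0.064 -0.034 -0.997]
 [-0.015  0.999 -0.033]]
spoon_end spot 0.74 [545.4  66.  162.3] [265. 174.]
spoon_end spot 0.8 [553.   73.  159.4] [256.  68.]
caddy spot 0.83 [551.4   2.6  -2.4] [256. 216.]
caddy spot 0.43 [ 739.7 -296.3   -2.2] [257. 302.]
```

View pics/s7.png

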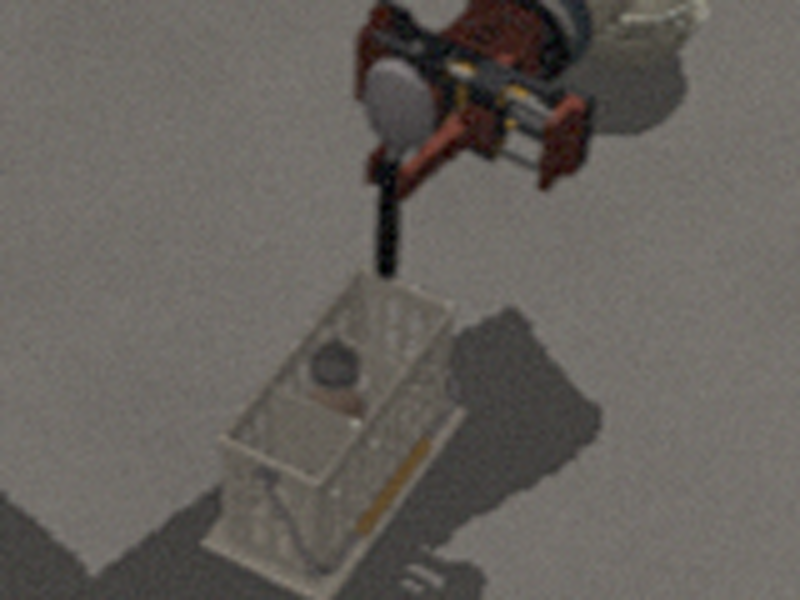

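View pics/w7.png

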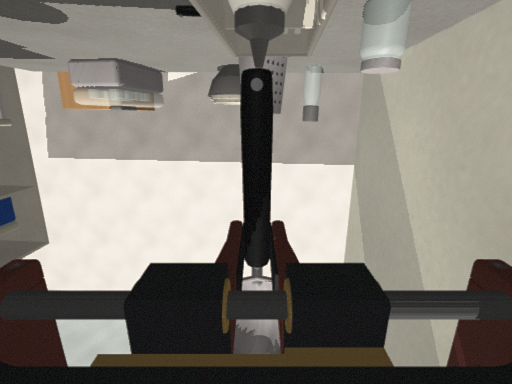

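```bash
python3 -c "
from h import *
p=shot('scene')
print(w2p(p,[[553,73,160],[553,69,160],[545,66,162]]), px2w(p,(267.3,174.8),161))"
```

```text
[[267.69865548 174.48899734]
 [267.11988645 175.17148311]
 [264.76077025 174.42026265]] [553.07220158  70.06403509 161.        ]
```

```bash
python3 -m handwheel '[[[-0.016,-0.012,0.008],[0,0,0],0],[[-0.016,-0.012,0.008],[0,-8,0],0],[[0,0,0],[0,-16,0],0],[[0,0,0],[0,-16,0],0],[[0,0,0],[0,-16,0],0],[[0,0,0],[0,-16,0],0],[[0,0,0],[0,-16,0],0],[[0,0,0],[0,-8,0],0],[[0,0,0],[0,-4,0],0],[[0,0,0],[0,0,0],0]]'; python3 -c "
from h import *
from kin import horiz
plan(horiz(np.radians(-95),1),[553,69.5,136])
p=shot('scene'); im=p['pixels'][120:240,190:350,::-1]
cv2.imwrite('pics/s8.png',cv2.resize(im,(800,600),interpolation=cv2.INTER_CUBIC))"
```

```text
t: 11.62
ee_pos: [553.5, 71.2, 144.7]
orientation: [1.564, -0.071, -0.07]
ft_force: [-0.3, -0.1, -1.2]
width: 16.1
t 11.62 pos [553.5  71.2 144.7] w 16.1 F [-0.3 -0.1 -1.2] q [ 0.552  1.052  1.511 -1.014  1.909  1.089]
turn [ 0.006  0.003 -0.001] rows>= 0.1 shift cur [-0.3 -8.8  1.7] shift after turn [-0.3 -8.7  1.7] rows>= 0.2
```

View pics/s8.png

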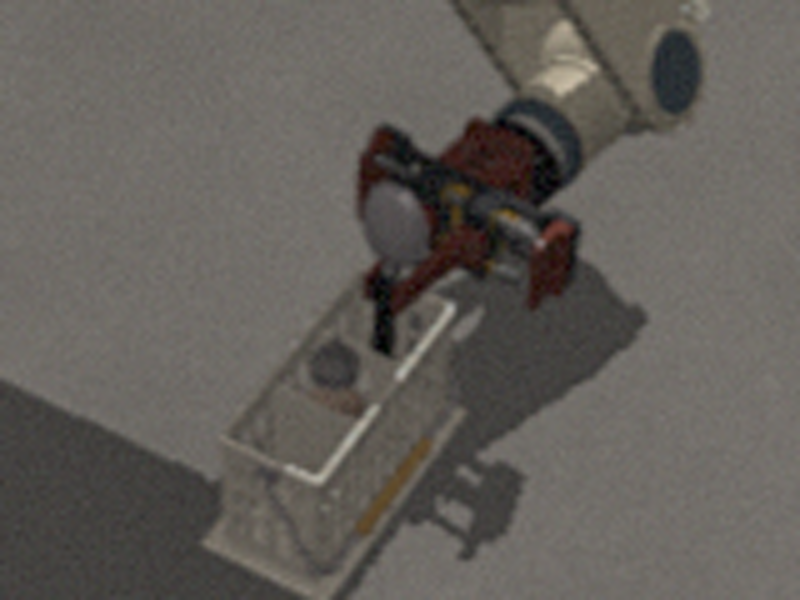

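```bash
python3 -m handwheel '[[[0,0,0],[0,-5,0],0],[[0,0,0],[0,-4,0],0],[[0,0,0],[0,0,0],0],[[0,0,0],[0,0,0],0.85],[[0,0,0],[0,0,0],0.85],[[0,0,0],[0,0,0],0.85],[[0,0,0],[0,0,0],0.85],[[0,0,0],[0,0,0],0.85],[[0,0,0],[0,0,0],0.85],[[0,0,0],[0,0,0],0.85]]'; python3 -c "
from h import *
from kin import horiz
plan(horiz(np.radians(-95),1),[553,69.5,136])
p=shot('scene'); im=p['pixels'][120:240,190:350,::-1]
cv2.imwrite('pics/s9.png',cv2.resize(im,(800,600),interpolation=cv2.INTER_CUBIC))
shot('wrist','w9.png')"
```

```text
t: 12.5
ee_pos: [554.8, 72.0, 139.1]
orientation: [1.566, -0.076, -0.065]
ft_force: [0.8, -0.9, 0.2]
width: 58.8
t 12.5 pos [554.8  72.  139.1] w 58.8 F [ 0.8 -0.9  0.2] q [ 0.552  1.061  1.504 -1.012  1.906  1.098]
turn [ 0.003  0.003 -0.007] rows>= 0.1 shift cur [-1.6 -3.1  2.6] shift after turn [-1.6 -3.1  2.6] rows>= 0.1
```

View pics/s9.png

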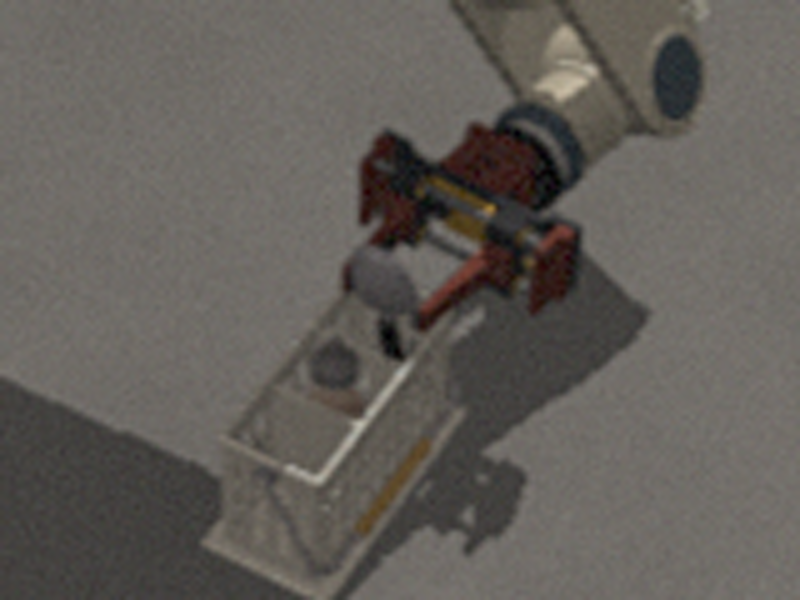

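View pics/w9.png

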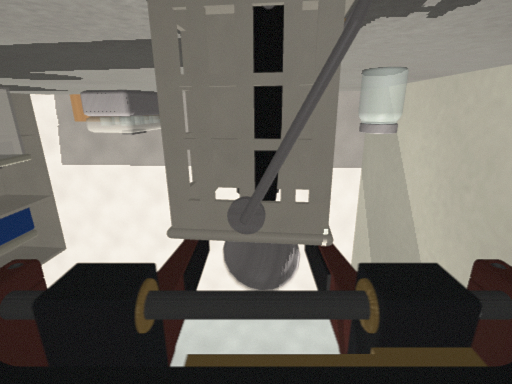

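```bash
python3 -m handwheel '[[[0,0,0],[0,0,0],1],[[0,0,0],[0,0,0],1],[[0,0,0],[0,0,0],1],[[0,0,0],[0,0,-6],1],[[0,0,0],[0,0,-12],1],[[0,0,0],[0,0,-18],1],[[0,0,0],[0,0,-20],1],[[0,0,0],[0,8,-20],1],[[0,0,0],[0,20,-12],1],[[0,0,0],[0,30,0],1]]'; python3 -c "
from h import *
plan(des(-np.pi/2-.1),[484,-314,200])
p=shot('scene'); im=p['pixels'][120:240,190:350,::-1]
cv2.imwrite('pics/s10.png',cv2.resize(im,(800,600),interpolation=cv2.INTER_CUBIC))
find(p,'caddy');find(p,'spoon')"
```

```text
t: 13.43
ee_pos: [561.0, 166.6, 193.0]
orientation: [1.562, -0.07, -0.073]
ft_force: [0.2, -0.7, 0.3]
width: 87.7
t 13.43 pos [561.  166.6 193. ] w 87.7 F [ 0.2 -0.7  0.3] q [ 0.655  1.031  1.374 -0.975  2.051  0.979]
turn [ 1.212 -1.221  1.213] rows>= 16.8 shift cur [-32.9   3.  485.6] shift after turn [485.9  28.7  -7. ] rows>= 11.7
caddy spot 0.88 [549.2   3.3  -1. ] [256. 216.]
caddy spot 0.63 [ 738.6 -297.4   -3.3] [257. 303.]
spoon spot 0.5 [557.9  46.2  95.5] [265. 192.]
```

View pics/s10.png

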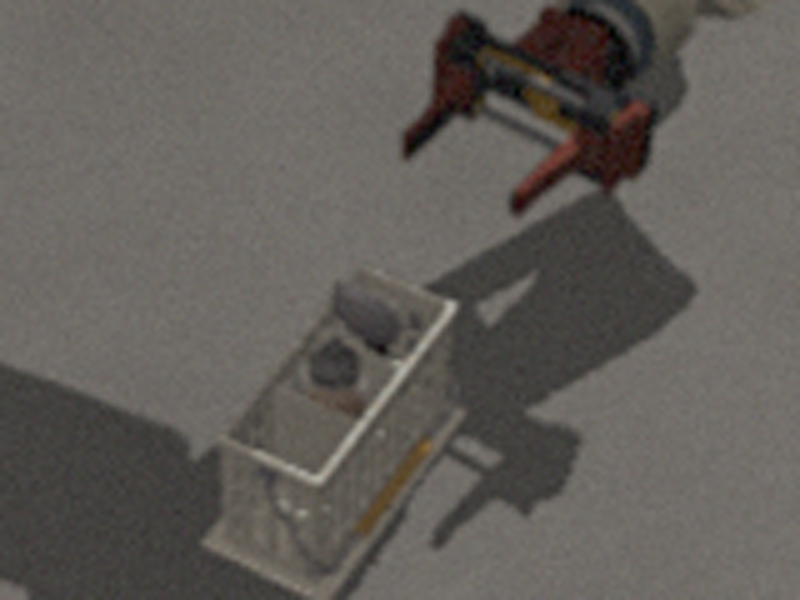

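```bash
python3 - <<'E'
from path import *
from h import des, ctrl
o=ctrl.get_obs()
run(R.from_rotvec(o['orientation']),o['ee_pos'],o['qpos'],[(des(-np.pi/2-.1),np.array([540,150,320.]),20,0),(des(-np.pi/2-.1),np.array([484,-314,200.]),12,0)])
E
```

```text
1 [561. 165. 202.] [ 0.63  0.99  1.36 -0.92  2.05  1.04] e0.000 vmax 0.71 utx [-0.07 -0.05  1.  ]
2 [560. 164. 208.] [ 0.62  0.97  1.34 -0.86  2.04  1.09] e0.000 vmax 0.71 utx [-0.14 -0.1   0.99]
3 [559. 163. 215.] [ 0.6   0.94  1.33 -0.8   2.03  1.15] e0.000 vmax 0.71 utx [-0.21 -0.14  0.97]
4 [558. 162. 221.] [ 0.58  0.91  1.32 -0.74  2.02  1.21] e0.000 vmax 0.70 utx [-0.28 -0.18  0.94]
5 [556. 162. 227.] [ 0.56  0.88  1.32 -0.68  2.    1.26] e0.000 vmax 0.69 utx [-0.36 -0.21  0.91]
6 [555. 161. 233.] [ 0.54  0.84  1.32 -0.63  1.98  1.32] e0.000 vmax 0.68 utx [-0.43 -0.23  0.87]
7 [554. 160. 239.] [ 0.52  0.8   1.32 -0.57  1.95  1.38] e0.000 vmax 0.67 utx [-0.5  -0.25  0.83]
8 [553. 159. 246.] [ 0.5   0.77  1.33 -0.52  1.92  1.43] e0.000 vmax 0.66 utx [-0.57 -0.26  0.78]
9 [552. 159. 252.] [ 0.48  0.73  1.34 -0.47  1.88  1.48] e0.000 vmax 0.64 utx [-0.64 -0.27  0.73]
10 [551. 158. 258.] [ 0.46  0.69  1.35 -0.42  1.84  1.54] e0.000 vmax 0.62 utx [-0.7  -0.26  0.67]
11 [550. 157. 264.] [ 0.44  0.64  1.37 -0.37  1.8   1.58] e0.000 vmax 0.59 utx [-0.75 -0.25  0.6 ]
12 [549. 156. 270.] 
[... 1426 characters left out ...]
  0.23  1.84 -0.    1.07  1.49] e0.000 vmax 0.90 utx [-1.   0.1  0. ]
7 [ 507. -121.  250.] [-0.26  0.25  1.84  0.    1.05  1.41] e0.000 vmax 0.89 utx [-1.   0.1  0. ]
8 [ 503. -159.  240.] [-0.33  0.27  1.84  0.    1.04  1.34] e0.000 vmax 0.88 utx [-1.   0.1  0. ]
9 [ 498. -198.  230.] [-0.4   0.29  1.83  0.    1.02  1.27] e0.000 vmax 0.85 utx [-1.   0.1  0. ]
10 [ 493. -237.  220.] [-0.47  0.32  1.81 -0.    1.01  1.2 ] e0.000 vmax 0.82 utx [-1.   0.1  0. ]
11 [ 489. -275.  210.] [-0.53  0.36  1.79 -0.    1.    1.14] e0.000 vmax 0.78 utx [-1.   0.1  0. ]
12 [ 484. -314.  200.] [-0.6   0.39  1.76 -0.    0.99  1.07] e0.000 vmax 0.74 utx [-1.   0.1  0. ]
turn tool [0. 0. 0.] per row [0. 0. 0.]
```

```bash
python3 -m handwheel '[[[0.06,-0.061,0.061],[0,15,0],1],[[0.06,-0.061,0.061],[0,15,0],1],[[0.06,-0.061,0.061],[0,16,0],1],[[0.06,-0.061,0.061],[0,16,0],1],[[0.06,-0.061,0.061],[0,16,0],0.8],[[0.06,-0.061,0.061],[0,10,0],0.6],[[0.06,-0.061,0.061],[0,8,0],0.6],[[0.06,-0.061,0.061],[0,6,0],0.6],[[0.06,-0.061,0.061],[0,6,0],0.6],[[0.06,-0.061,0.061],[0,6,0],0.6]]'; python3 -c "
from h import *
plan(des(-np.pi/2-.1),[500,60,310])"
```

```text
t: 14.42
ee_pos: [529.1, 154.9, 292.6]
orientation: [1.999, -1.164, -0.056]
ft_force: [-0.4, -0.3, 0.2]
width: 53.5
t 14.42 pos [529.1 154.9 292.6] w 53.5 F [-0.4 -0.3  0.2] q [ 0.466  0.621  1.384 -0.395  1.871  1.548]
turn [ 0.598 -0.592  0.58 ] rows>= 8.2 shift cur [59.9 56.1 58.4] shift after turn [ 97.3  19.5 -17.4] rows>= 2.4
```

```bash
python3 -m handwheel '[[[0.066,-0.066,0.064],[2,0,0],0.5],[[0.066,-0.066,0.064],[5,0,0],0.5],[[0.066,-0.066,0.064],[8,0,0],0.5],[[0.066,-0.066,0.064],[10,0,-3],0.5],[[0.066,-0.066,0.064],[13,0,-3],0.5],[[0.066,-0.066,0.064],[18,0,-3],0.5],[[0.066,-0.066,0.064],[25,0,-3],0.5],[[0.066,-0.066,0.064],[30,0,-2],0.5],[[0.066,-0.066,0.064],[35,0,0],0.5],[[0,0,0],[38,0,0],0.5]]'; python3 -c "
from h import *
plan(des(-np.pi/2-.1),[484,-250,200])"
```

```text
t: 15.25
ee_pos: [547.6, -17.4, 325.1]
orientation: [-2.047, 2.328, 0.01]
ft_force: [0.6, 0.4, -0.7]
width: 44.1
t 15.25 pos [547.6 -17.4 325.1] w 44.1 F [ 0.6  0.4 -0.7] q [-0.072  0.197  1.721  0.037  1.198  1.614]
turn [-0.024  0.036 -0.028] rows>= 0.4 shift cur [243.1  36.  115.6] shift after turn [237.8  40.  125.1] rows>= 6.5
```

```bash
python3 -m handwheel '[[[-0.012,0.018,-0.014],[30,5,10],0.5],[[-0.012,0.018,-0.014],[30,5,12],0.5],[[0,0,0],[30,5,18],0.5],[[0,0,0],[30,5,18],0.5],[[0,0,0],[30,5,18],0.5],[[0,0,0],[30,5,18],0.5],[[0,0,0],[25,5,15],0.5],[[0,0,0],[15,4,10],0.5],[[0,0,0],[8,0,5],0.5],[[0,0,0],[0,0,0],0.5]]'; python3 -c "
from h import *
plan(des(-np.pi/2-.1),[484,-314,60])
p=shot('wrist','w11.png'); find(p,'turner'); find(p,'turner_end')"
```

```text
t: 16.08
ee_pos: [477.4, -254.0, 189.7]
orientation: [-2.094, 2.341, 0.013]
ft_force: [-0.3, 0.5, 0.5]
width: 43.9
t 16.08 pos [ 477.4 -254.   189.7] w 43.9 F [-0.3  0.5  0.5] q [-0.513  0.358  1.844  0.004  0.948  1.167]
turn [ 0.006  0.006 -0.011] rows>= 0.1 shift cur [ 59.7 -14.  129.3] shift after turn [ 59.1 -12.5 129.7] rows>= 3.4
turner spot 0.61 [ 484.8 -312.3    0.6] [303. 161.]
turner_end spot 0.97 [ 388.9 -301.     5.8] [300. 233.]
```

View pics/w11.png

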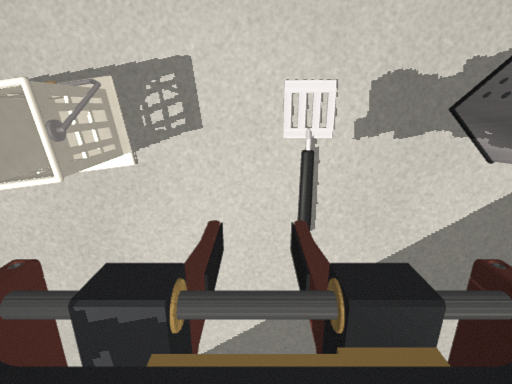

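```bash
python3 -c "
from h import *
p=shot('wrist'); im=p['pixels'][70:240,260:360,::-1]
cv2.imwrite('pics/w11z.png',cv2.resize(im,(353,600),interpolation=cv2.INTER_CUBIC))
b=px2w(p,(307.5,150),14);c=px2w(p,(310.5,80),2);e=px2w(p,(303,220),14)
print(b,c,e)"
```

```text
[ 502.80359892 -315.18948052   14.        ] [ 581.77317464 -325.03068983    2.        ] [ 412.04267886 -304.37224044   14.        ]
```

View pics/w11z.png

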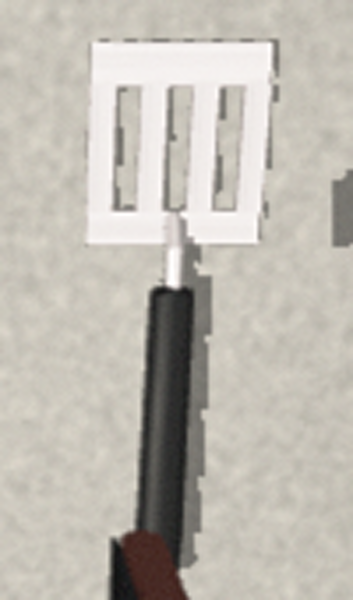

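```bash
python3 -m handwheel '[[[0.003,0.003,0.005],[15,-4,24],0.5],[[0.003,0.003,0.004],[15,-3,24],0.5],[[0,0,0],[15,-3,24],0.5],[[0,0,0],[12,-2,24],0.5],[[0,0,0],[0,0,22],0.5],[[0,0,0],[0,0,10],0.5],[[0,0,0],[0,0,0],0.5],[[0,0,0],[0,0,0],0.5],[[0,0,0],[0,0,0],0.5],[[0,0,0],[0,0,0],0.5]]'; python3 -c "
from h import *
plan(des(-np.pi/2-.12),[489.9,-313.7,10])
p=shot('wrist','w12.png')"
```

```text
t: 17.12
ee_pos: [498.9, -307.2, 71.2]
orientation: [-2.098, 2.326, -0.037]
ft_force: [0.3, 0.2, 0.3]
width: 43.7
t 17.12 pos [ 498.9 -307.2   71.2] w 43.7 F [0.3 0.2 0.3] q [-0.574  0.58   1.822  0.004  0.714  1.097]
turn [-0.024 -0.009  0.017] rows>= 0.2 shift cur [ 6.9  9.7 61. ] shift after turn [ 7.5  8.1 61.2] rows>= 1.5
```

View pics/w12.png

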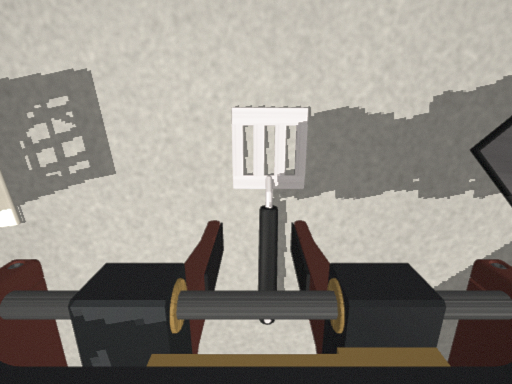

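```bash
python3 -c "
from h import *
p=shot('wrist')
b=px2w(p,(268.5,206),14);c=px2w(p,(270,107),2)
u=(c-b);u[2]=0;u/=np.linalg.norm(u);y=np.arctan2(u[1],u[0]);print(b,c,y,b-13*u)
plan(des(-np.pi/2-.12),np.r_[(b-13*u)[:2],10])"
```

```text
[ 502.88725266 -317.41398577   14.        ] [ 580.28160644 -326.30986274    2.        ] -0.11443997671550163 [ 489.97228709 -315.92951127   14.        ]
t 17.22 pos [ 499.  -307.5   71.3] w 43.6 F [-0.7 -0.3  0.5] q [-0.574  0.58   1.822  0.004  0.714  1.097]
turn [-0.024 -0.009  0.017] rows>= 0.2 shift cur [ 8.8  9.6 61.1] shift after turn [ 9.5  7.9 61.3] rows>= 1.5
```

```bash
python3 -m handwheel '[[[-0.012,-0.005,0.008],[5,4,0],0.5],[[-0.012,-0.005,0.008],[4,4,8],0.5],[[0,0,0],[0,0,16],0.5],[[0,0,0],[0,0,16],0.5],[[0,0,0],[0,0,13],0.5],[[0,0,0],[0,0,4],0.5],[[0,0,0],[0,0,0],0],[[0,0,0],[0,0,0],0],[[0,0,0],[0,0,0],0],[[0,0,0],[0,0,0],0]]'; python3 -c "
from h import *
plan(des(-np.pi/2-.12),[490,-315.5,10])"
```

```text
t: 18.05
ee_pos: [490.0, -319.7, 14.2]
orientation: [-2.079, 2.354, -0.001]
ft_force: [0.0, 0.4, 0.1]
width: 20.6
t 18.05 pos [ 490.  -319.7   14.2] w 20.6 F [0.  0.4 0.1] q [-5.990e-01  6.810e-01  1.814e+00  1.000e-03  6.450e-01  1.096e+00]
turn [-0.001 -0.    -0.004] rows>= 0.0 shift cur [-4.2  0.5  4.2] shift after turn [-4.2  0.5  4.2] rows>= 0.1
```

```bash
python3 -m handwheel '[[[0,0,0],[-2,0,4],0.25],[[0,0,0],[-1,0,0],0],[[0,0,0],[0,0,0],0],[[0,0,0],[0,0,0],0],[[0,0,0],[0,0,-12],0],[[0,0,0],[0,0,-22],0],[[0,0,0],[0,0,-25],0],[[0,0,0],[0,0,-25],0],[[0,0,0],[0,0,-25],0],[[0,0,0],[0,0,-25],0]]'; python3 -c "
from h import *
plan(des(-np.pi/2-.12),[490,-315.5,10])
shot('wrist','w13.png')"
```

```text
t: 18.88
ee_pos: [487.3, -313.8, 148.4]
orientation: [2.079, -2.353, -0.013]
ft_force: [0.3, -0.3, -1.0]
width: 15.7
t 18.88 pos [ 487.3 -313.8  148.4] w 15.7 F [ 0.3 -0.3 -1. ] q [-5.930e-01  4.670e-01  1.783e+00  1.000e-03  8.990e-01  1.101e+00]
turn [ 0.007  0.004 -0.003] rows>= 0.1 shift cur [  2.   -3.9 138.4] shift after turn [  1.4  -2.9 138.4] rows>= 3.3
```

View pics/w13.png

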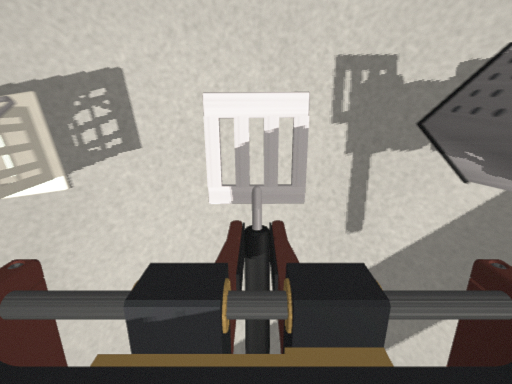

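```bash
python3 - <<'E'
from path import *
from h import des, ctrl
o=ctrl.get_obs()
Rc=R.from_rotvec(o['orientation'])
run(Rc,o['ee_pos'],o['qpos'],[(Rc,np.array([500,-180,270.]),6,0),(horiz(np.radians(95),-1),np.array([530,-140,330.]),20,0),(horiz(np.radians(95),-1),np.array([556,-57,255.]),5,0),(horiz(np.radians(95),-1),np.array([556,-57,135.]),5,0)])
E
```

```text
1 [ 492. -293.  173.] [-0.56  0.42  1.79  0.    0.93  1.14] e0.000 vmax 0.49 utx [-0.99  0.12  0.  ]
2 [ 493. -270.  192.] [-0.52  0.38  1.8   0.    0.96  1.17] e0.000 vmax 0.47 utx [-0.99  0.12  0.  ]
3 [ 495. -248.  212.] [-0.49  0.34  1.8   0.    0.99  1.21] e0.000 vmax 0.45 utx [-0.99  0.12  0.  ]
4 [ 497. -225.  231.] [-0.45  0.31  1.81  0.    1.03  1.25] e0.000 vmax 0.46 utx [-0.99  0.12  0.  ]
5 [ 498. -203.  251.] [-0.41  0.27  1.8   0.    1.07  1.29] e0.000 vmax 0.47 utx [-0.99  0.12  0.  ]
6 [ 500. -180.  270.] [-0.37  0.24  1.8   0.    1.1   1.33] e0.000 vmax 0.48 utx [-0.99  0.12  0.  ]
turn tool [0. 0. 0.] per row [0. 0. 0.]
1 [ 502. -178.  273.] [-0.41  0.22  1.82  0.09  1.07  1.17] e0.000 vmax 1.84 utx [-1.    0.06 -0.06]
2 [ 503. -176.  276.] [-0.45  0.21  1.83  0.19  1.06  1.01] e0.000 vmax 1.93 utx [-0.99 -0.01 -0.12]
3 [ 504. -174.  279.] [-0.5   0.21  1.84  0.3   1.06  0.85] e0.000 vmax 1.97 utx [-0.98 -0.06 -0.18]
4 [ 506. -172.  282.] [-0.54  0.21  1.85  0.4   1.07  0.68] e0.000 vmax 1.96 utx [-0.96 -0.12 -0.25]
5 [ 508. -170.  285.] [-0.58  0.22  1.85  0.49  1.
[... 1940 characters left out ...]
59  0.85  1.57  1.03  2.   -0.97] e0.000 vmax 0.34 utx [ 0.  0. -1.]
5 [556. -57. 255.] [-0.57  0.86  1.58  1.04  1.97 -0.98] e0.000 vmax 0.33 utx [ 0.  0. -1.]
turn tool [0. 0. 0.] per row [0. 0. 0.]
1 [556. -57. 231.] [-0.57  0.9   1.57  1.03  1.96 -1.01] e0.000 vmax 0.45 utx [ 0.  0. -1.]
2 [556. -57. 207.] [-0.57  0.94  1.56  1.02  1.94 -1.04] e0.000 vmax 0.45 utx [ 0.  0. -1.]
3 [556. -57. 183.] [-0.57  0.98  1.55  1.01  1.93 -1.06] e0.000 vmax 0.46 utx [ 0.  0. -1.]
4 [556. -57. 159.] [-0.57  1.02  1.54  1.    1.91 -1.09] e0.000 vmax 0.47 utx [ 0.  0. -1.]
5 [556. -57. 135.] [-0.57  1.06  1.53  0.99  1.9  -1.11] e0.000 vmax 0.47 utx [ 0.  0. -1.]
turn tool [0. 0. 0.] per row [0. 0. 0.]
```

```bash
python3 -m handwheel '[[[0,0,0],[-22,-2,-20],0],[[0,0,0],[-24,-2,-20],0],[[0,0,0],[-24,-2,-20],0],[[0,0,0],[-24,-2,-20],0],[[0,0,0],[-24,-2,-20],0],[[0,0,0],[-18,-2,-20],0],[[0.055,-0.068,-0.068],[-5,0,-6],0],[[0.055,-0.068,-0.068],[0,0,-4],0],[[0.055,-0.068,-0.068],[0,0,-4],0],[[0.055,-0.068,-0.068],[0,0,-4],0]]'; python3 -c "
from h import *
from kin import horiz
plan(horiz(np.radians(95),-1),[530,-140,330])"
```

```text
t: 19.77
ee_pos: [521.0, -168.0, 311.8]
orientation: [-2.122, 1.789, -0.003]
ft_force: [-0.4, 0.4, -0.6]
width: 15.6
t 19.77 pos [ 521.  -168.   311.8] w 15.6 F [-0.4  0.4 -0.6] q [-0.53   0.19   1.809  0.405  1.109  0.695]
turn [ 0.873 -1.089 -1.059] rows>= 14.0 shift cur [-29.1 -17.3  -7.3] shift after turn [ 11.4 -18.2  27.1] rows>= 0.8
```

16 more rows: (0.0545,-0.068,-0.066).

```bash
python3 -m handwheel '[[[0.055,-0.068,-0.066],[0,0,-2],0],[[0.055,-0.068,-0.066],[0,0,-2],0],[[0.055,-0.068,-0.066],[0,0,-2],0],[[0.055,-0.068,-0.066],[0,0,0],0],[[0.055,-0.068,-0.066],[0,0,0],0],[[0.055,-0.068,-0.066],[0,0,0],0],[[0.055,-0.068,-0.066],[0,0,0],0],[[0.055,-0.068,-0.066],[0,0,0],0],[[0.055,-0.068,-0.066],[0,0,0],0],[[0.055,-0.068,-0.066],[0,0,0],0]]'; python3 -c "
from h import *
from kin import horiz
plan(horiz(np.radians(95),-1),[530,-140,320])"
```

```text
t: 20.6
ee_pos: [516.4, -171.9, 332.2]
orientation: [-1.864, 0.509, 0.014]
ft_force: [0.8, 0.5, -1.8]
width: 15.7
t 20.6 pos [ 516.4 -171.9  332.2] w 15.7 F [ 0.8  0.5 -1.8] q [-0.804  0.543  1.68   0.945  1.745 -0.533]
turn [ 0.309 -0.387 -0.334] rows>= 4.8 shift cur [ 4.6 -2.1 36.4] shift after turn [16.3 12.2 30.6] rows>= 0.9
```

```bash
python3 -m handwheel '[[[0.062,-0.077,-0.067],[0,0,0],0],[[0.062,-0.077,-0.067],[2,0,4],0],[[0.062,-0.077,-0.067],[4,2,8],0],[[0.062,-0.077,-0.067],[6,6,12],0],[[0.062,-0.077,-0.067],[8,10,16],0],[[0,0,0],[9,14,18],0],[[0,0,0],[9,16,18],0],[[0,0,0],[5,12,14],0],[[0,0,0],[2,6,8],0],[[0,0,0],[0,0,0],0]]'; python3 -c "
from h import *
from kin import horiz
plan(horiz(np.radians(95),-1),[555,-58.5,255])
p=shot('scene'); im=p['pixels'][120:270,170:370,::-1]
cv2.imwrite('pics/s14.png',cv2.resize(im,(800,600),interpolation=cv2.INTER_CUBIC))
q=shot('wrist','w14.png'); find(p,'turner_end'); find(q,'turner_end')"
```

```text
t: 21.43
ee_pos: [558.0, -74.7, 259.1]
orientation: [-1.555, -0.103, 0.06]
ft_force: [-1.0, -0.2, -0.5]
width: 15.7
t 21.43 pos [558.  -74.7 259.1] w 15.7 F [-1.  -0.2 -0.5] q [-0.583  0.883  1.534  1.027  2.015 -0.997]
turn [-0.013  0.017  0.029] rows>= 0.3 shift cur [-1.4  4.2 16.3] shift after turn [-1.6  4.1 16.4] rows>= 0.4
turner_end spot 0.59 [560.9 -67.2 152.3] [248. 202.]
```

View pics/s14.png

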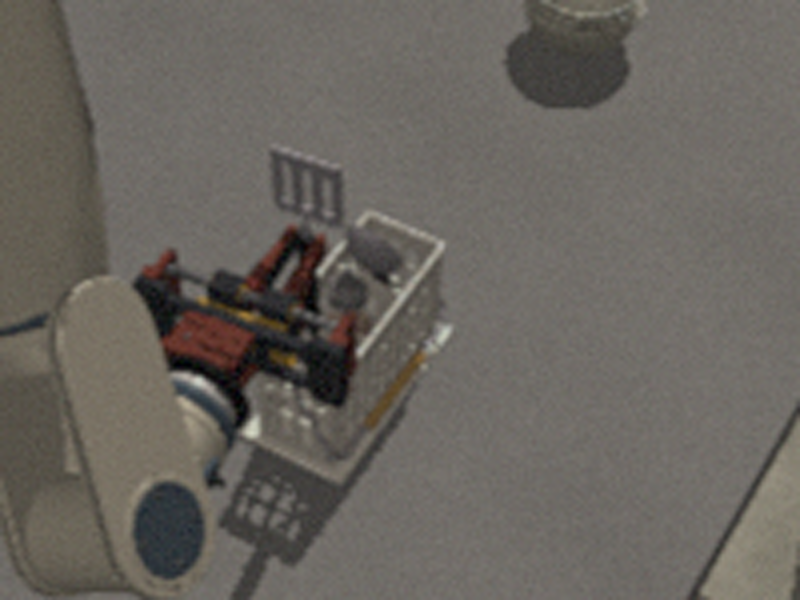

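View pics/w14.png

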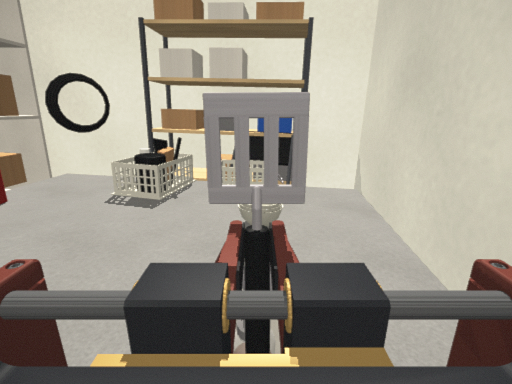

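```bash
python3 -m handwheel '[[[-0.006,0.008,0.015],[0,0,8],0],[[-0.006,0.008,0.014],[-1,2,7],0],[[0,0,0],[-1,2,2],0],[[0,0,0],[0,0,0],0],[[0,0,0],[0,0,0],0],[[0,0,0],[0,0,0],0],[[0,0,0],[0,0,0],0],[[0,0,0],[0,0,0],0],[[0,0,0],[0,0,0],0],[[0,0,0],[0,0,0],0]]'; python3 -c "
from h import *
from kin import horiz
plan(horiz(np.radians(95),-1),[555,-58.5,137])
p=shot('top'); im=p['pixels'][150:250,180:340,::-1]
cv2.imwrite('pics/t15.png',cv2.resize(im,(800,500),interpolation=cv2.INTER_CUBIC))
print(w2p(p,[[555,-56.5,255],[555,-56.5,120]]))"
```

```text
t: 22.47
ee_pos: [554.6, -62.6, 259.8]
orientation: [-1.575, -0.066, 0.058]
ft_force: [0.8, 0.6, -0.2]
width: 15.3
t 22.47 pos [554.6 -62.6 259.8] w 15.3 F [ 0.8  0.6 -0.2] q [-0.578  0.859  1.575  1.037  1.975 -0.981]
turn [ 0.006 -0.009  0.005] rows>= 0.1 shift cur [1.000e-01 1.228e+02 4.800e+00] shift after turn [  0.8 122.8   4.1] rows>= 2.9
[[268.9590152  190.50219797]
 [267.85900466 195.43447883]]
```

View pics/t15.png

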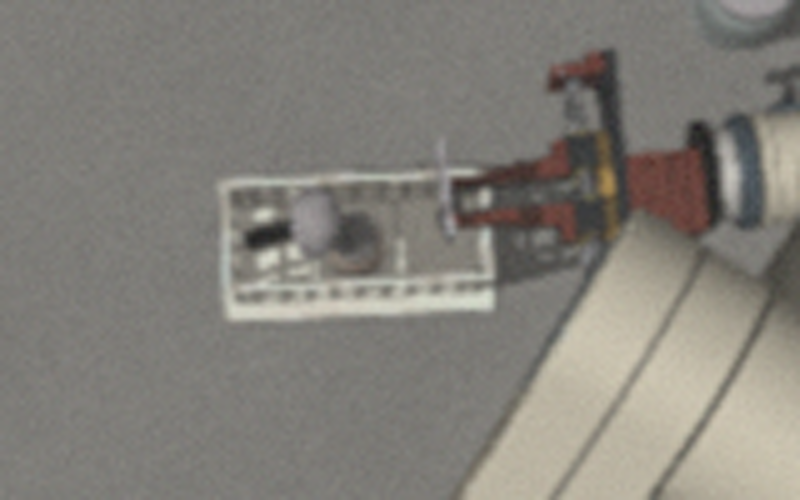

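```bash
python3 -m handwheel '[[[0,0,0],[0,4,2],0],[[0,0,0],[0,14,2],0],[[0,0,0],[0,16,0],0],[[0,0,0],[0,16,0],0],[[0,0,0],[0,16,0],0],[[0,0,0],[0,16,0],0],[[0,0,0],[0,14,0],0],[[0,0,0],[0,8,0],0],[[0,0,0],[0,2,0],0],[[0,0,0],[0,0,0],0]]'; python3 -c "
from h import *
from kin import horiz
plan(horiz(np.radians(95),-1),[555,-58.5,137])
p=shot('scene'); im=p['pixels'][120:270,170:370,::-1]
cv2.imwrite('pics/s16.png',cv2.resize(im,(800,600),interpolation=cv2.INTER_CUBIC))"
```

```text
t: 23.35
ee_pos: [553.1, -57.0, 138.1]
orientation: [-1.574, -0.062, 0.063]
ft_force: [-0.6, -0.6, -0.9]
width: 15.6
t 23.35 pos [553.1 -57.  138.1] w 15.6 F [-0.6 -0.6 -0.9] q [-0.572  1.051  1.535  0.994  1.893 -1.112]
turn [ 0.004 -0.008 -0.   ] rows>= 0.1 shift cur [ 1.8  1.1 -1.7] shift after turn [ 1.8  1.1 -1.7] rows>= 0.1
```

View pics/s16.png

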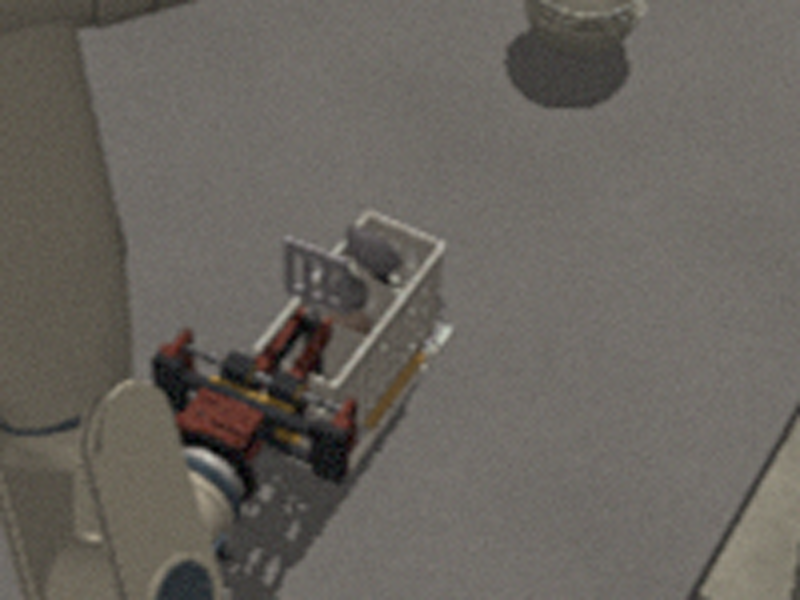

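```bash
python3 -m handwheel '[[[0,0,0],[0,2,0],0],[[0,0,0],[0,0,0],1],[[0,0,0],[0,0,0],1],[[0,0,0],[0,0,0],1],[[0,0,0],[0,0,0],1],[[0,0,0],[0,0,0],1],[[0,0,0],[0,0,0],1],[[0,0,0],[0,0,0],1],[[0,0,0],[0,0,0],1],[[0,0,0],[0,0,0],1]]'; python3 -c "
from h import *
from kin import horiz
plan(horiz(np.radians(95),-1),[555,-58.5,137])
p=shot('scene'); im=p['pixels'][120:270,170:370,::-1]
cv2.imwrite('pics/s17.png',cv2.resize(im,(800,600),interpolation=cv2.INTER_CUBIC))
shot('wrist','w17.png')"
```

```text
t: 24.23
ee_pos: [554.3, -57.8, 140.3]
orientation: [-1.576, -0.067, 0.058]
ft_force: [-0.1, -0.3, 0.1]
width: 72.5
t 24.23 pos [554.3 -57.8 140.3] w 72.5 F [-0.1 -0.3  0.1] q [-0.573  1.047  1.533  0.994  1.894 -1.114]
turn [ 0.006 -0.008  0.006] rows>= 0.1 shift cur [ 0.7  3.3 -0.7] shift after turn [ 0.7  3.3 -0.7] rows>= 0.1
```

View pics/s17.png

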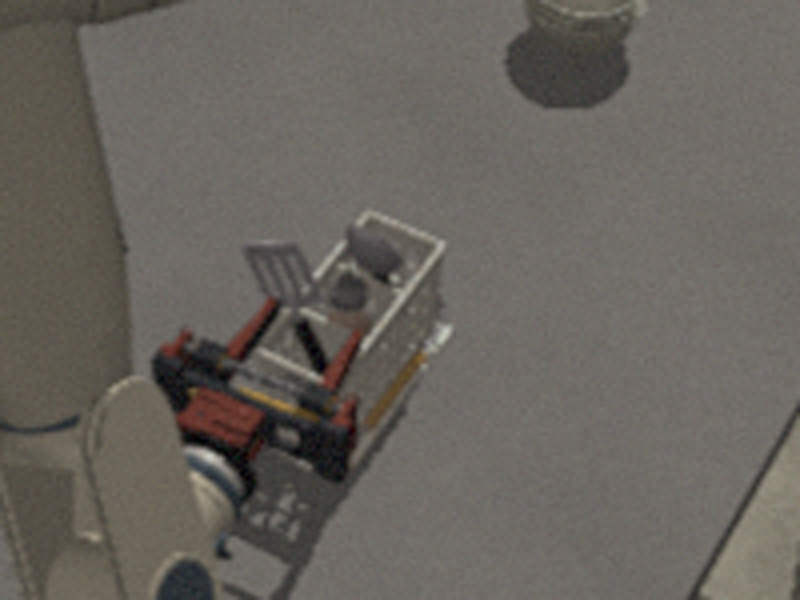

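View pics/w17.png

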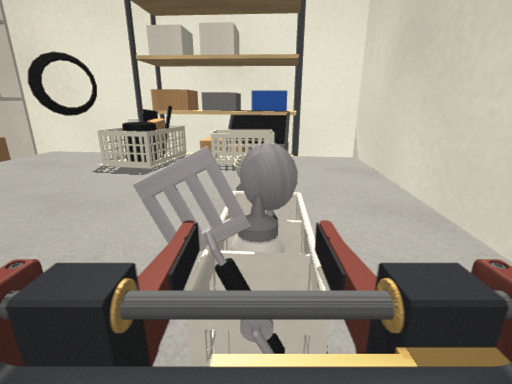

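```bash
python3 -m handwheel '[[[0,0,0],[0,0,0],1],[[0,0,0],[0,0,0],1],[[0,0,0],[0,0,-3],1],[[0,0,0],[0,0,-6],1],[[0,0,0],[0,0,-8],1],[[0,0,0],[0,0,-8],1],[[0,0,0],[0,0,-8],1],[[0,0,0],[0,0,-8],1],[[0,0,0],[0,0,-4],1],[[0,0,0],[0,0,0],1]]'; python3 -c "
from h import *
from kin import horiz
plan(horiz(np.radians(95),-1),[555,-58.5,137])
p=shot('scene'); im=p['pixels'][120:270,170:370,::-1]
cv2.imwrite('pics/s18.png',cv2.resize(im,(800,600),interpolation=cv2.INTER_CUBIC))
shot('wrist','w18.png')"
```

```text
t: 25.17
ee_pos: [558.3, -108.5, 140.2]
orientation: [-1.576, -0.067, 0.057]
ft_force: [-0.7, -0.4, -0.6]
width: 88.1
t 25.17 pos [ 558.3 -108.5  140.2] w 88.1 F [-0.7 -0.4 -0.6] q [-0.63   1.07   1.454  0.958  1.951 -1.084]
turn [ 0.007 -0.009  0.006] rows>= 0.1 shift cur [ 0.7  2.9 50.2] shift after turn [ 1.1  3.2 50.1] rows>= 1.2
```

View pics/s18.png

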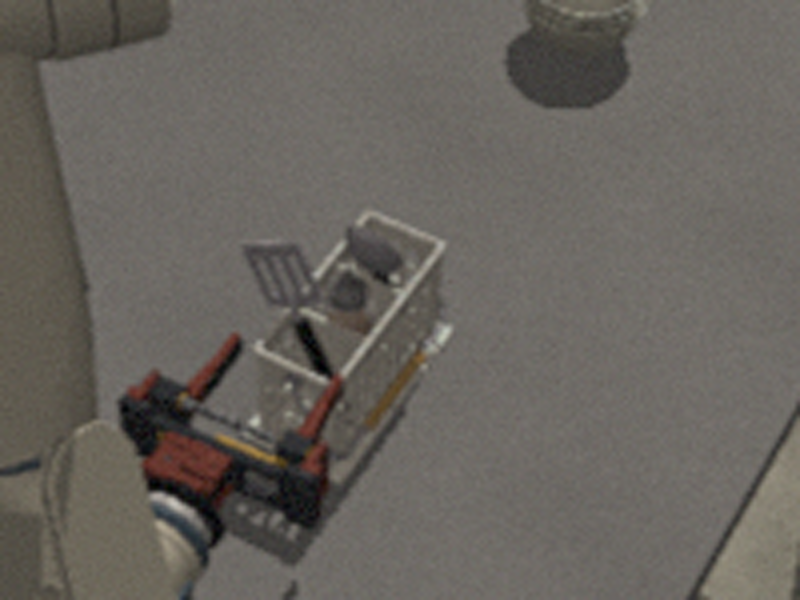

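View pics/w18.png

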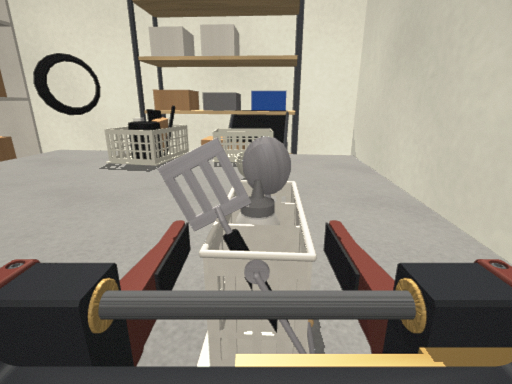

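```bash
python3 -m handwheel '[[[0,0,0],[0,-5,-3],1],[[0,0,0],[0,-15,-2],1],[[0,0,0],[0,-20,0],1],[[0,0,0],[0,-20,0],1],[[0,0,0],[0,-20,0],1],[[0,0,0],[0,-20,0],1],[[0,0,0],[0,-12,0],1],[[0,0,0],[0,-6,0],1],[[0,0,0],[0,0,0],1],[[0,0,0],[0,0,0],1]]'; python3 -c "
from h import *
from kin import horiz
plan(horiz(np.radians(95),-1),[555,-108,260])
p=shot('scene','s19.png'); im=p['pixels'][140:260,190:350,::-1]
cv2.imwrite('pics/s19z.png',cv2.resize(im,(800,600),interpolation=cv2.INTER_CUBIC))
for q in ['caddy','bail_grip','bottle','grater','jar','bowls','turner_end','spoon_end','turner','spoon']: find(p,q,n=1)
t=shot('top'); im=t['pixels'][150:250,180:340,::-1]
cv2.imwrite('pics/t19.png',cv2.resize(im,(800,500),interpolation=cv2.INTER_CUBIC))
for q in ['caddy','bail_grip','bottle','grater','jar','bowls','turner_end','spoon_end']: find(t,q,n=1)
"
```

```text
t: 26.1
ee_pos: [556.9, -110.3, 270.4]
orientation: [-1.575, -0.07, 0.061]
ft_force: [0.9, -0.4, 0.7]
width: 88.0
t 26.1 pos [ 556.9 -110.3  270.4] w 88.0 F [ 0.9 -0.4  0.7] q [-0.632  0.872  1.502  1.01   2.039 -0.948]
turn [ 0.005 -0.004  0.006] rows>= 0.1 shift cur [-1.7 10.4  2.5] shift after turn [-1.6 10.4  2.4] rows>= 0.3
caddy spot 0.71 [546.4   3.1  -2. ] [255. 216.]
bail_grip spot 0.44 [597.9   6.8  17.5] [268. 217.]
bottle spot 0.68 [550.2   6.4   3.6] [257. 214.]
grater spot 0.85 [ 5.187e+02 -5.528e+02 -4.000e-01] [151. 332.]
jar spot 0.82 [ 738.6 -296.9   -8.1] [257. 303.]
bowls spot 0.67 [501.9 569.2  -3.1] [313. 129.]
turner_end spot 0.29 [600.7   8.1  17.5] [269. 217.]
spoon_end spot 0.52 [599.3   7.6  16.4] [268. 218.]
turner spot 0.58 [530.8 -23.   90. ] [248. 202.]
spoon spot 0.47 [557.4  47.5  94.4] [265. 192.]
caddy spot 0.72 [560.    5.3  -5.3] [251. 199.]
bail_grip spot 0.25 [533.3 -28.5  98.2] [260. 202.]
bottle spot 0.5 [554.4  11.8   7.1] [250. 200.]
grater spot 0.58 [ 526.  -556.9    0.6] [394. 203.]
jar spot 0.71 [ 7.435e+02 -2.962e+02  7.000e-01] [326. 151.]
bowls spot 0.93 [ 5.075e+02  5.678e+02 -4.000e-01] [108. 216.]
turner_end spot 0.64 [578.5 -38.8   9.6] [262. 193.]
spoon_end spot 0.63 [560.2  88.7   5. ] [230. 199.]
```

View pics/s19z.png

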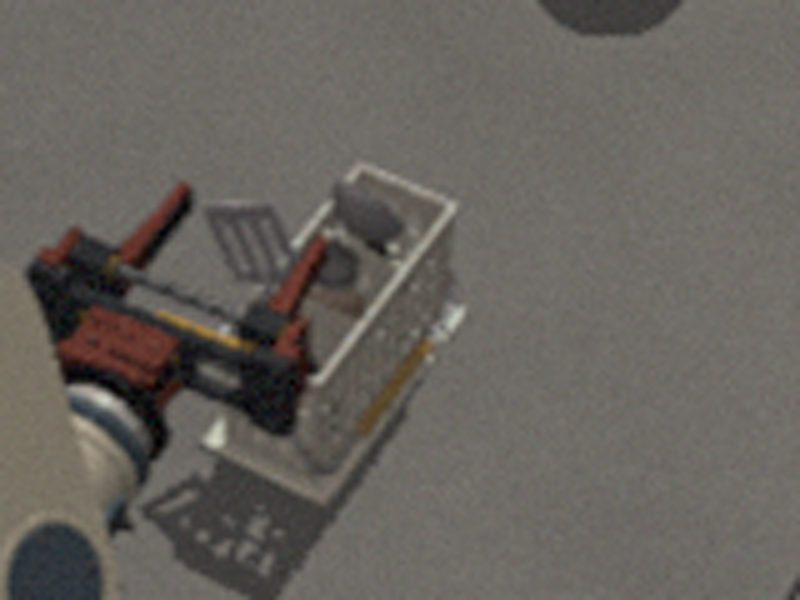

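View pics/t19.png

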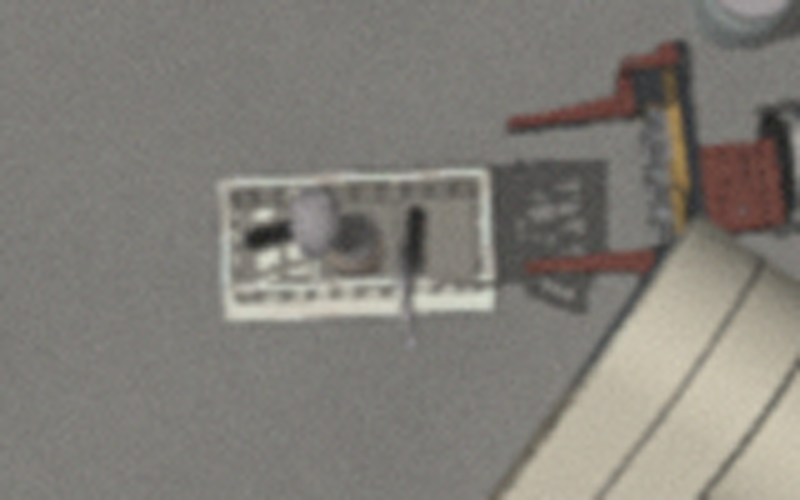

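View pics/s19.png

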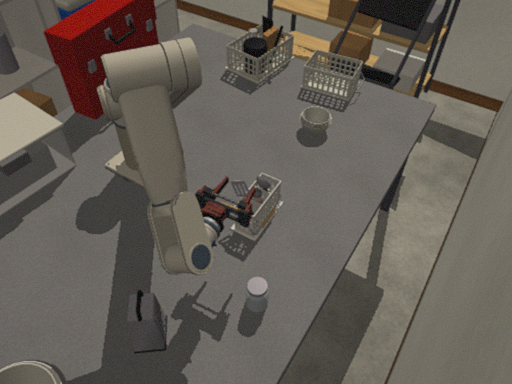

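```bash
python3 -c "
from h import *
print(ctrl.close_job())"
```

```text
the job is handed in; nothing more can be done
None
```

The job was handed in at about 27 s of the 72 s allowed.

- **Bail:** I pushed it over first, and it fell all the way down against the caddy's +x side. The networks put its grip at about 600, 6, 16 mm.
- **Spoon:** it stands handle-down in the +y end compartment, with its handle's end at about 560, 89 mm. It leans towards the bottle and may be touching it.
- **Turner:** it stands handle-down in the -y end compartment, with its handle's end at about 578, -39 mm. It leans against the rim on the -x side, with the blade sticking out over that side.

**Last checks:**
- **Things to leave alone:** the caddy, bottle, grater, jar and bowls were where they started, within the networks' few mm of error.
- **Robot:** the gripper was open and about 50 mm or more clear of everything.
- **Forces:** readings taken at the end of each call stayed within about 2 N.

**Disagreements:** in the final scene view the networks placed both `turner_end` and `spoon_end` on the bail grip. The final top view also put `bail_grip` on the turner, with a low score of 0.25. I set these aside because they contradict the pictures, which show both handles inside their end compartments and the bail down.

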